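# Turn the post foot in the welding jig for its next pass

### The arm

A 6-joint arm with a two-finger parallel gripper is mounted at the origin on the work surface. World frame = base frame: x ahead of the robot, y to its left, z up, the work surface at z = 0. Lengths are in m, angles in rad, forces in N, time in s.
With the tool pointing down it reaches from about 0.375 to 0.9 m from the base axis. Payload 3.1 kg.
Tool frame: the origin (TCP) lies at the centre of the arm's flange, where the gripper is bolted on; the fingertips stand 182 mm ahead of it and the grasp point (between the pads) lies 164 mm ahead of it; z points along the fingers, y is the direction in which the jaws open and shut (so a half turn about z gives the same grasp; the last joint's range is limited). The gripper opens to 87 mm and grips with 3 to 60 N. Pads are 19 mm wide; open, the fingers measure 117 mm over their backs; the gripper's body (75 mm by 190 mm) begins 51 mm behind the grasp point.
Start: joints at [-1.302, 0.527, 1.433, -0, 1.181, -0.178], TCP at [0.271, -0.563, 0.405] pointing down, gripper open.
Joint ranges: [-3.08, 3.08], [-0.75, 2.2], [0.22, 2.44], [-1.43, 4.57], [0, 2.65], [-2.85, 2.85]. Speed limits (rad/s): [2.79, 2.79, 3.14, 3.14, 3.14, 3.14].

### API

Orientations are given as a 3x3 rotation matrix whose columns are the frame's x, y, z axes.
In Python, from plant import get_obs, read_camera, close_job gives the robot as it stands.
- The arm moves only by the tool step_arm, never from a script. Its argument "series" is one flat list of numbers, 7 for each row, row after row: the shift along the tool's x, y, z in cm, then the turn, a rotation vector about the tool's x, y, z in rad, then the finger opening in cm, from 0 to 8.7. A call has 1 to 8 rows; each row shifts and turns the commanded pose from where the row before left it, along the tool's axes as they then stand; what a row does not reach is not made up. A row lasts 1/12 s, in which the tool goes at most 41.7 mm and 7.16 degrees, less where a joint would pass 70% of its speed; a pose out of reach is approached as far as the arm can. A call with a gripper value outside its range is refused whole. The fingers move at their own pace and stop on an object; "squeeze" is the grip in N (left out, the last holds). Time passes only in rows, so rows that do not move let the fingers close. It gives the time, the measured TCP pose, the force and the opening at its end, in the units of the state.
- get_obs(): the state, without advancing time (a new reading comes with each control period).
- read_camera(name): name is "side" or "top"; returns a dict with "img" (480x640x3 uint8, blue, green, red), "K" (3x3 intrinsics, pixels), "rvec" (rotation vector, rad) and "tvec" (3), from world to camera coordinates, as OpenCV has them. Camera axes: x right, y down, z forward; pixel columns grow to the right and rows downward; lengths in m; the calibration is good to about 2 mm. A picture is of the moment at which its call begins. There is no depth.
- close_job(): hands the job in, once; it reports no verdict.
The state is a dict: "time": time; "joints": joint angles; "dq": joint speeds; "tau": joint torques, N m; "tool_pos": TCP position; "orientation": TCP orientation; "force": force on the tool from outside, world axes, zero at the start; "wrist_torque": the same for the moment, N m; "opening": finger opening in m.
Only numpy, scipy, OpenCV 4.12 (cv2) and the standard library are available. Lean on these libraries where they do the work, as an engineer would, in place of code of your own. Each camera call takes 0.05 s, during which the arm holds its last target.

### The job

The aluminium post foot in the welding jig, the one with the square tube, has its first pass along one side and lies with a long side against the stop bar. Turn it a quarter turn, so that the straight short end of its foot plate meets the stop bar: flush against the bar's robot-side face, that whole end on the bar, the plate flat on the jig. Set it down rather than dropping it, let go, and leave the round-tube foot beside the jig where it is.

Things in the scene. Friction and masses are not known exactly. Their poses are not given: they have to be found in the camera images.
- foot_center (a point): Post foot in the jig, aluminium, about 0.26 kg: plate 120 x 70 x 8 mm with one straight and one half-round short end; on its middle an upright open square tube 40 x 40, 80 high, square with the plate: grip it by its flats, above the bar. This point: tube axis, half-way up (44 mm over the underside). x along the plate to the straight end, y to the long side that starts at the bar, z up.
- foot_end (a point): Middle of the straight short end (70 mm wide) of that post foot's plate, half-way up the plate: 60 mm along x from the tube's axis, 4 mm above the underside. Same axes as foot_center.
- bar_face (a point): Middle of the stop bar's face, 4 mm above the jig's steel base plate (fixed; 12 mm thick, reaching 180 mm in front of the face). Flat aluminium bar 180 mm long, 20 thick, 20 high. x: level, square into the bar, away from the robot; y along the bar; z up. Open clamps 110 mm high stand behind its ends (y +-115); two offcuts under 30 mm high lie 145 mm in front of it, 100 mm to either side.
- round_center (a point): Bystander, not to be moved: a finished foot with the same plate outline but a round tube 42 mm across and 50 mm high, standing on the bench beside the jig. This point is on the tube's axis, half-way up (29 mm above the bench); x towards its straight end, z up.
Not all that is in view belongs to the job. What is shaped like the part that bears foot_center but black or purple is not meant.

How it is judged:
By the outcome, as a careful person would: the job done as asked, in the order asked, and still so for the second after the job is handed in, with the robot touching nothing.
It also fails if it takes over 34 s, if anything falls off the work surface, if the arm or the gripper's body presses on something with over 40 N, if the wrist force passes 120 N, or if a joint passes its speed limit or range.

## Working session

There is one attempt and no reset: what is moved stays moved. The work goes in short steps, Python scripts to look and compute and a tool call to move; the robot and the scene stay as the last step left them, time stands still between calls to the robot, and variables do not carry over. Pictures are saved under pics/ and viewed, and the job is handed in when it is done.

Besides the shell and the picture viewer there is one more tool, called as name(argument=value, ...) on one line, values as JSON. step_arm: Moves the arm, as the interface text tells. Its arguments: {"type":"object","properties":{"series":{"type":"array","items":{"type":"number"}},"squeeze":{"type":"number"}},"required":["series"]}

```bash
mkdir -p pics; ls; python3 - <<'E'
from plant import *
import cv2,numpy as np
o=get_obs();print(o)
for n in("side","top"):
    c=read_camera(n);cv2.imwrite(f"pics/{n}0.png",c["img"]);np.savez(f"pics/{n}0.npz",**c)
    print(n,c["K"],c["rvec"],c["tvec"])
E
```

```text
pics
{'time': 0.0, 'joints': array([-1.30149058e+00,  5.28474989e-01,  1.43389774e+00, -7.73856763e-06,
        1.18138962e+00, -1.78510683e-01]), 'dq': array([-4.86449780e-04, -7.50413806e-04,  2.42543213e-03, -1.16367892e-03,
        1.10709500e-03, -6.77390465e-05]), 'tau': array([ 2.09581672e-04, -4.40043962e+01, -1.76595336e+01,  6.32259599e-02,
        5.82860189e-02, -1.76522444e-04]), 'tool_pos': array([ 0.27055151, -0.56302833,  0.40376724]), 'orientation': array([[ 9.01393569e-01,  4.33000338e-01, -5.84174766e-04],
       [ 4.33000567e-01, -9.01391226e-01,  2.08958401e-03],
       [ 3.78220575e-04, -2.13648559e-03, -9.99997646e-01]]), 'force': array([0.07211334, 0.3723451 , 0.37567808]), 'wrist_torque': array([ 0.01065351, -0.03066816, -0.0257658 ]), 'opening': 0.08724522234570818}
side [[572.45153023   0.         320.53005555]
 [  0.         572.45153023 241.39549073]
 [  0.           0.           1.        ]] [ 0.45962138 -2.77187891  1.09031384] [0.53973787 0.17043677 1.13059873]
top [[581.6241755    0.         325.98822787]
 [  0.         581.6241755  240.68015033]
 [  0.           0.           1.        ]] [ 2.16527629 -2.15833197  0.11089234] [0.00840683 0.59745436 1.44760752]
```

View pics/top0.png

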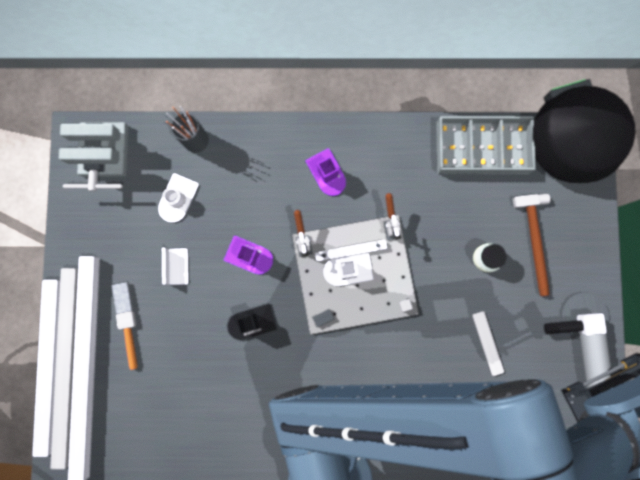

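View pics/side0.png

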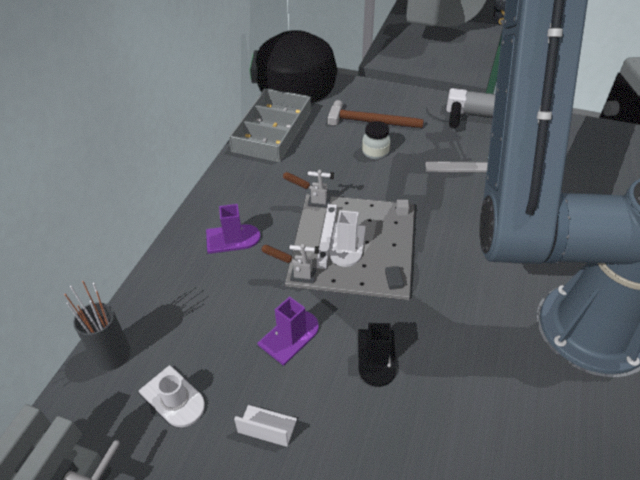

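```bash
cat > h.py <<'E'
import cv2,numpy as np
def load(n):
    return dict(np.load(n))
def P(c):
    R,_=cv2.Rodrigues(c["rvec"]);return R,c["tvec"].reshape(3)
def back(c,uv,z):
    R,t=P(c);uv=np.atleast_2d(np.array(uv,float))
    d=np.c_[uv,np.ones(len(uv))]@np.linalg.inv(c["K"]).T@R
    C=-R.T@t
    return C+d*((z-C[2])/d[:,2])[:,None]
def proj(c,X):
    return cv2.projectPoints(np.atleast_2d(np.array(X,float)),c["rvec"],c["tvec"],c["K"],None)[0].reshape(-1,2)
E
python3 - <<'E'
from h import *
for n,b in(("top",(280,190,150,150)),("side",(270,160,160,150))):
    c=load(f"pics/{n}0.npz");x,y,w,h=b
    s=4 if n=='top' else 4
    cv2.imwrite(f"pics/{n}0c.png",cv2.resize(c["img"][y:y+h,x:x+w],None,fx=s,fy=s,interpolation=cv2.INTER_CUBIC))
    R,t=P(c);print(n,-R.T@t)
E
```

```text
top [ 4.35708741e-01 -2.47547898e-04  1.50424325e+00]
side [0.2933967  0.78486948 0.94684604]
```

View pics/top0c.png

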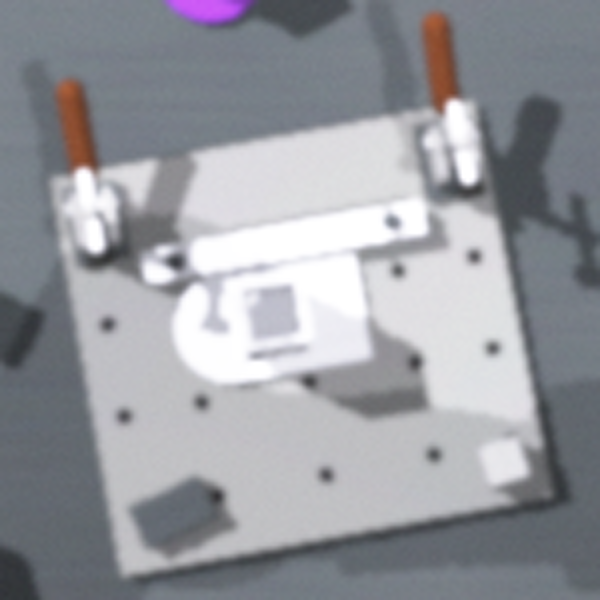

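View pics/side0c.png

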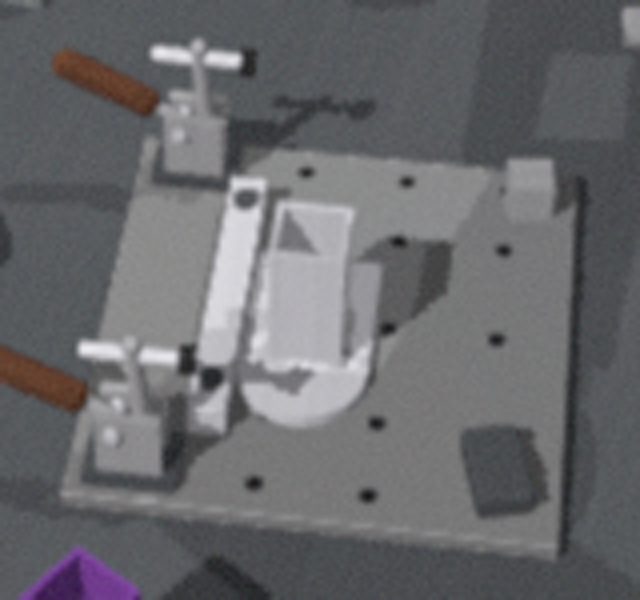

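```bash
python3 - <<'E'
from h import *
np.set_printoptions(suppress=True,precision=4)
# orthorectified patches at plane z, both cameras : 1px=0.5mm ; rows up=+x, cols left=+y
def ortho(c,z,x0,x1,y0,y1,r=0.0005):
    H=int((x1-x0)/r);W=int((y1-y0)/r)
    yy,xx=np.meshgrid(y1-(np.arange(W)+.5)*r,x1-(np.arange(H)+.5)*r)
    uv=proj(c,np.c_[xx.ravel(),yy.ravel(),np.full(xx.size,z)]).astype(np.float32).reshape(H,W,2)
    return cv2.remap(c["img"],uv[...,0],uv[...,1],cv2.INTER_CUBIC)
t=load("pics/top0.npz");s=load("pics/side0.npz")
print(back(t,[[358,270]],.012),back(s,[[345,240]],.012))
ctr=back(t,[[358,270]],.012)[0]
x0,x1,y0,y1=ctr[0]-.1,ctr[0]+.12,ctr[1]-.15,ctr[1]+.15
print(x0,x1,y0,y1)
for n,c in(("t",t),("s",s)):
    for z in (.020,.032):
        cv2.imwrite(f"pics/o{n}{int(z*1000)}.png",ortho(c,z,x0,x1,y0,y1))
E
```

```text
[[ 0.5243 -0.0719  0.012 ]] [[ 0.5332 -0.0591  0.012 ]]
0.4242528593888971 0.6442528593888971 -0.22193920260060074 0.07806079739939926
```

```bash
python3 - <<'E'
import cv2,numpy as np
for n in "ts":
    a=[cv2.imread(f"pics/o{n}{z}.png") for z in(20,32)]
    for i in a:
        for k in range(0,600,40): cv2.putText(i,str(k),(k,8),0,.28,(0,0,255)); cv2.line(i,(k,10),(k,14),(0,0,255))
        for k in range(0,440,40): cv2.putText(i,str(k),(0,k+4),0,.28,(0,0,255))
    for z,i in zip((20,32),a): cv2.imwrite(f"pics/og{n}{z}.png",cv2.resize(i,(800,587)))
E
```

```text
(no output)
```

View pics/ogt20.png

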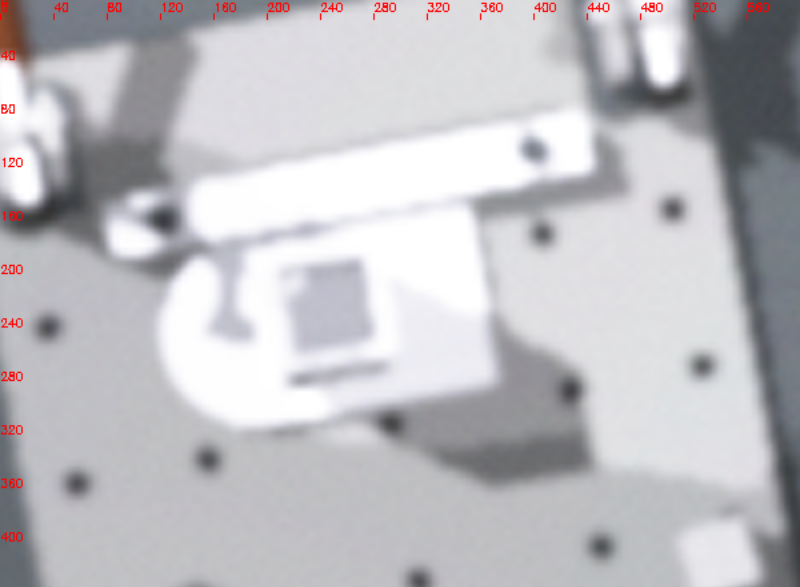

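View pics/ogs20.png

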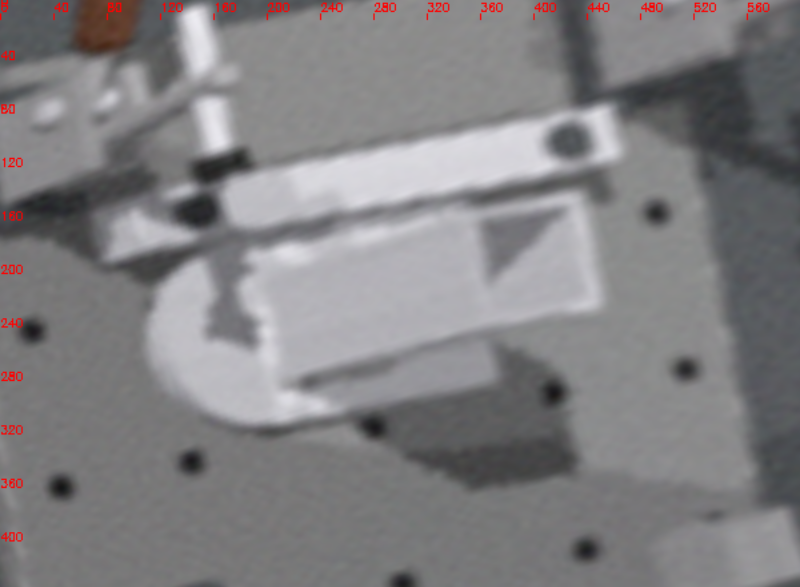

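```bash
cat > fit.py <<'E'
from h import *
from scipy.optimize import minimize
def seg(a,b,n=40):
    a=np.array(a,float);b=np.array(b,float);t=np.linspace(.06,.94,n)[:,None]
    P=a+(b-a)*t;d=(b-a)/np.linalg.norm(b-a)
    return np.c_[P,np.tile(d,(n,1))]
def part(z0=.012):
    z=z0+.008;L=[]
    L.append(seg((.06,-.035,z),(.06,.035,z)))
    L.append(seg((-.025,-.035,z),(.06,-.035,z)))
    L.append(seg((-.025,.035,z),(.06,.035,z)))
    th=np.linspace(np.pi/2,3*np.pi/2,60)
    arc=np.c_[-.025+.035*np.cos(th),.035*np.sin(th),0*th+z,-np.sin(th),np.cos(th),0*th]
    zt=z0+.088;T=[]
    q=[(.02,.02,zt),(.02,-.02,zt),(-.02,-.02,zt),(-.02,.02,zt)]
    for i in range(4):T.append(seg(q[i],q[(i+1)%4]))
    return dict(end=L[0],sideR=L[1],sideB=L[2],arc=arc,tA=T[0],tB=T[1],tC=T[2],tD=T[3])
def bar():
    z=.032 # frame at face middle, x into bar
    return dict(face=seg((0,-.09,z),(0,.09,z),80),back=seg((.02,-.09,z),(.02,.09,z),80),e1=seg((0,-.09,z),(.02,-.09,z),10),e2=seg((0,.09,z),(.02,.09,z),10))
def xf(p,M):
    c,s=np.cos(p[2]),np.sin(p[2]);R=np.array([[c,-s,0],[s,c,0],[0,0,1]])
    return M[:,:3]@R.T+[p[0],p[1],0],M[:,3:]@R.T
def grads(c,sig=1.0):
    g=cv2.GaussianBlur(cv2.cvtColor(c["img"],cv2.COLOR_BGR2GRAY).astype(np.float32),(0,0),sig)
    g=np.sqrt(g)*10
    return cv2.Sobel(g,cv2.CV_32F,1,0)/8,cv2.Sobel(g,cv2.CV_32F,0,1)/8
def score(p,M,c,G):
    X,D=xf(p,M);a=proj(c,X);b=proj(c,X+D*.002);d=b-a;d/=np.linalg.norm(d,axis=1)[:,None]
    gx=cv2.remap(G[0],a[:,0].astype(np.float32),a[:,1].astype(np.float32),1).ravel()
    gy=cv2.remap(G[1],a[:,0].astype(np.float32),a[:,1].astype(np.float32),1).ravel()
    return np.sum(np.minimum(np.abs(-gx*d[:,1]+gy*d[:,0]),15))
def fit(p0,items,span=(.006,.006,.06)):
    # items: list of (cam,G,M)
    S=np.array(span)/4
    f=lambda q:-sum(score(np.array(q)*S+p0,M,c,G) for c,G,M in items)
    best=None
    rng=np.random.default_rng(0)
    for k in range(10):
        q0=rng.normal(size=3)*(1.5 if k else 0)
        r=minimize(f,q0,method="Nelder-Mead",options=dict(initial_simplex=np.vstack([q0]+[q0+e*1.5 for e in np.eye(3)]),xatol=1e-3,fatol=1e-2))
        if best is None or r.fun<best.fun:best=r
    return best.x*S+p0,best.fun
def draw(c,ps,fn,box,s=4):
    x,y,w,h=box
    im=cv2.resize(c["img"][y:y+h,x:x+w],None,fx=s,fy=s,interpolation=cv2.INTER_CUBIC)
    for p,Ms in ps:
        for M in Ms.values():
            for u,v in proj(c,xf(p,M)[0]):
                cv2.circle(im,(int((u-x+.5)*s),int((v-y+.5)*s)),0,(0,0,255),-1)
    cv2.imwrite(fn,im)
E
cat > run0.py <<'E'
from fit import *
np.set_printoptions(suppress=True,precision=4)
t=load("pics/top0.npz");s=load("pics/side0.npz")
x1=.64425;y1=.07806
def m(u,v):return x1-v*.000375,y1-u*.000375
# initial
px,py=m(325,305) # tube foot middle-ish
import math
ex,ey=m(483,290); rx,ry=m(157,340)
yaw=math.atan2(ey-ry,ex-rx);print("axis yaw",yaw)
p0=np.array([(ex+rx)/2,(ey+ry)/2,yaw]);print(p0)
b0=np.array([*m(350,215),yaw+math.pi/2])
Gt,Gs=grads(t),grads(s)
pt=part();B=bar()
base=["end","sideR","arc"];tube=["tA","tB","tC","tD"]
cat=lambda d,k:np.vstack([d[i] for i in k])
for nm,it in dict(top_base=[(t,Gt,cat(pt,base))],top_tube=[(t,Gt,cat(pt,tube))],side_base=[(s,Gs,cat(pt,["arc","sideR"]))],side_tube=[(s,Gs,cat(pt,tube))],
  all=[(t,Gt,cat(pt,base+tube)),(s,Gs,cat(pt,["arc"]+tube))]).items():
    print(nm,*fit(p0,it))
    if nm=="all":pa=fit(p0,it)[0]
for nm,it in dict(bar_top=[(t,Gt,cat(B,["face","back","e1","e2"]))],bar_side=[(s,Gs,cat(B,["face","back","e1","e2"]))],bar_all=[(t,Gt,cat(B,B)),(s,Gs,cat(B,B))]).items():
    r=fit(b0,it);print(nm,*r)
b=r[0]
d=np.array([np.cos(b[2]),np.sin(b[2])]);print("gap face-axis",(b[:2]-pa[:2])@d,"yaw diff",pa[2]+np.pi/2-b[2])
draw(t,[(pa,pt),(b,B)],"pics/ft.png",(280,190,150,150));draw(s,[(pa,pt),(b,B)],"pics/fs.png",(270,160,160,150))
E
python3 run0.py
```

```text
axis yaw -1.4186080403217836
[ 0.5261 -0.0419 -1.4186]
top_base [ 0.5243 -0.0431 -1.4132] -885.6156395231735
top_tube [ 0.5282 -0.0351 -1.3567] -536.0662086258612
side_base [ 0.5239 -0.0386 -1.4095] -782.7027648146906
side_tube [ 0.5263 -0.0463 -1.4084] -906.754159967817
all [ 0.5251 -0.0445 -1.4096] -2278.641654845038
bar_top [ 0.5641 -0.0538  0.1629] -810.8074560004637
bar_side [ 0.5654 -0.0583  0.1801] -1501.588376907163
bar_all [ 0.5647 -0.055   0.1801] -2275.909403021572
gap face-axis 0.03703601013282362 yaw diff -0.01885677768624916
```

View pics/ft.png

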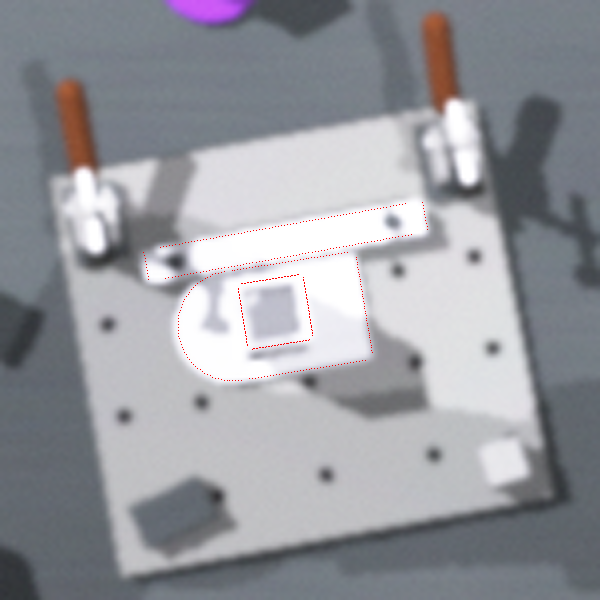

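View pics/fs.png

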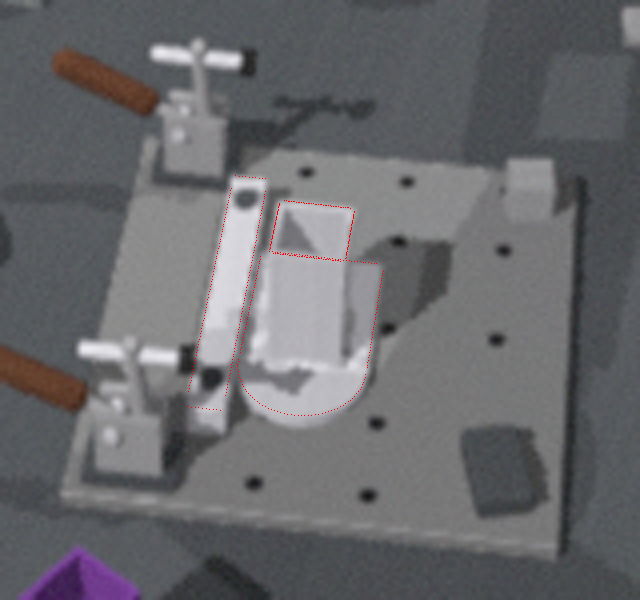

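step_arm(series=[0,0,0,0,0,0.0945,8.7,0,0,0,0,0,0.0945,8.7,0,0,0,0,0,0.0945,8.7,2.1,-2.94,0,0,0,0,8.7,2.1,-2.94,0,0,0,0,8.7,2.1,-2.94,0,0,0,0,8.7,2.1,-2.94,0,0,0,0,8.7,2.1,-2.94,0,0,0,0,8.7], squeeze=25)

```text
time: 0.77
tool_pos: [0.3504, -0.3995, 0.4043]
orientation: [[0.987, 0.163, -0.0], [0.163, -0.987, 0.001], [-0.0, -0.001, -1.0]]
force: [1.0, 0.5, -0.4]
opening: 0.0872
```

step_arm(series=[2.1,-2.94,0,0,0,0,8.7,2.1,-2.94,0,0,0,0,8.7,2.1,-2.94,0,0,0,0,8.7,2.1,-2.94,0,0,0,0,8.7,2.1,-2.94,0,0,0,0,8.7,2.1,-2.94,0,0,0,0,8.7,2.1,-2.94,0,0,0,0,8.7,2.1,-2.94,0,0,0,0,8.7])

```text
time: 1.43
tool_pos: [0.4778, -0.1399, 0.4045]
orientation: [[0.987, 0.163, -0.001], [0.163, -0.987, 0.0], [-0.001, -0.0, -1.0]]
force: [0.4, -0.8, 0.2]
opening: 0.087
```

step_arm(series=[1.05,-1.5,0,0,0,0,8.7,1.05,-1.5,0,0,0,0,8.7,0,0,0,0,0,0,8.7,0,0,0,0,0,0,8.7,0,0,0,0,0,0,8.7])

```text
time: 1.85
tool_pos: [0.493, -0.109, 0.4045]
orientation: [[0.987, 0.164, -0.001], [0.164, -0.987, -0.0], [-0.001, 0.0, -1.0]]
force: [0.1, -0.6, 0.5]
opening: 0.0875
```

step_arm(series=[2.1,-2.97,0,0,0,0,8.7,2.1,-2.97,0,0,0,0,8.7,0,0,3.0,0,0,0,8.7,0,0,0,0,0,0,8.7,0,0,0,0,0,0,8.7])

```text
time: 2.27
tool_pos: [0.5241, -0.0439, 0.3736]
orientation: [[0.987, 0.163, -0.005], [0.163, -0.987, 0.001], [-0.005, -0.002, -1.0]]
force: [-0.6, -0.7, -0.0]
opening: 0.0867
```

```bash
python3 - <<'E'
from plant import *
import cv2,numpy as np
for n in("side","top"):
    c=read_camera(n);cv2.imwrite(f"pics/{n}1.png",c["img"]);np.savez(f"pics/{n}1.npz",**c)
o=get_obs();print(o["tool_pos"],o["orientation"],o["joints"],o["time"])
E
```

```text
[ 0.52482368 -0.04452438  0.37521575] [[ 9.86858302e-01  1.61587981e-01 -1.28727062e-04]
 [ 1.61587931e-01 -9.86858263e-01 -3.29120543e-04]
 [-1.80217289e-04  3.03994600e-04 -9.99999938e-01]] [-2.96884357e-01  4.35808342e-01  1.70994839e+00 -4.19886261e-04
  9.95862772e-01  1.11184075e+00] 2.3667
```

View pics/side1.png

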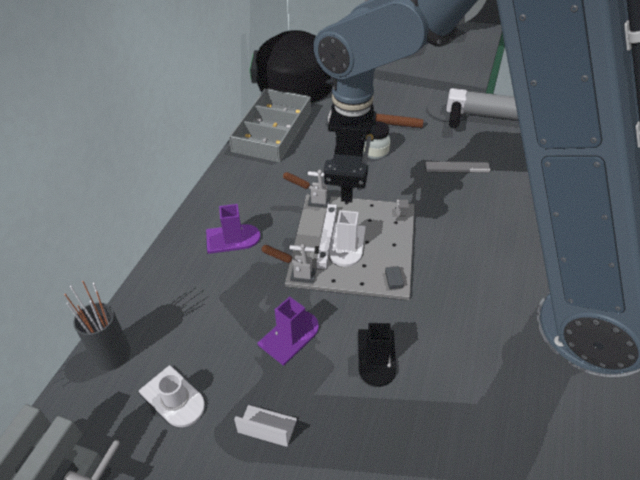

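View pics/top1.png

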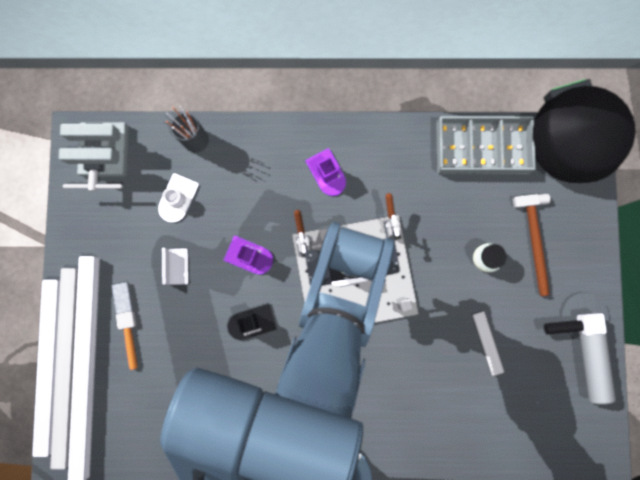

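step_arm(series=[0,0,2.5,0,0,0,8.7,0,0,2.5,0,0,0,8.7,0,0,2.5,0,0,0,8.7,0,0,2.5,0,0,0,8.7,0,0,1.6,0,0,0,8.7,0,0,1.0,0,0,0,8.7,0,0,0,0,0,0,8.7,0,0,0,0,0,0,8.7])

```text
time: 3.03
tool_pos: [0.5253, -0.044, 0.2494]
orientation: [[0.987, 0.162, 0.001], [0.162, -0.987, -0.0], [0.001, 0.0, -1.0]]
force: [0.8, -0.2, -0.3]
opening: 0.0872
```

```bash
cat > cap.py <<'E'
import sys
from plant import *
import cv2,numpy as np
k=sys.argv[1]
for n,b in(("side",(270,100,200,150)),("top",(280,190,150,150))):
    c=read_camera(n);np.savez(f"pics/{n}{k}.npz",**c)
    x,y,w,h=b
    cv2.imwrite(f"pics/{n}{k}.png",cv2.resize(c["img"][y:y+h,x:x+w],None,fx=4,fy=4,interpolation=cv2.INTER_CUBIC))
np.set_printoptions(suppress=True,precision=4)
o=get_obs();print(o["tool_pos"],o["orientation"],o["force"],o["wrist_torque"],o["opening"],o["time"])
E
python3 cap.py 2
```

```text
[ 0.5256 -0.0437  0.2501] [[ 0.9866  0.1629  0.0028]
 [ 0.1629 -0.9866 -0.0009]
 [ 0.0026  0.0013 -1.    ]] [0.3364 0.1807 0.3427] [-0.0294  0.0103  0.014 ] 0.0873775960207349 3.1333
```

View pics/side2.png

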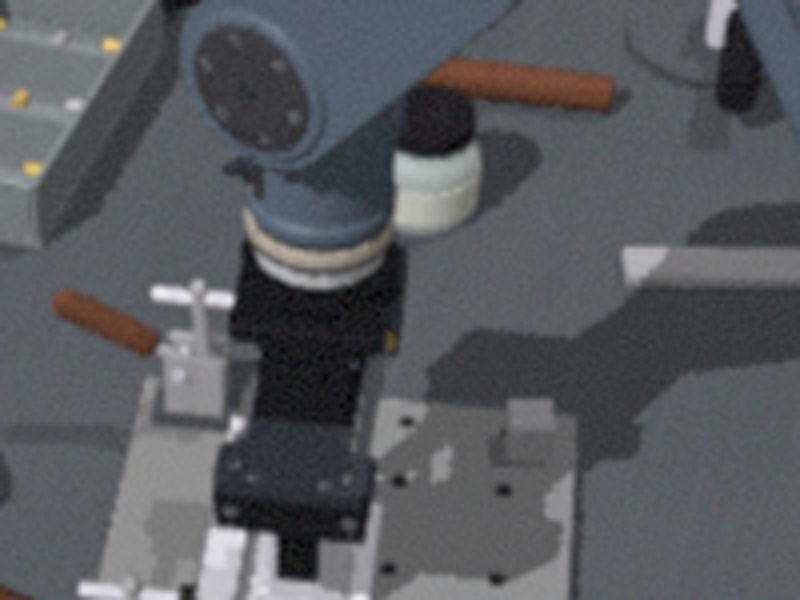

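step_arm(series=[0,0,0,0,0,0,3.5,0,0,0,0,0,0,3.5,0,0,0,0,0,0,3.5,0,0,0,0,0,0,3.5,0,0,0,0,0,0,3.5,0,0,0,0,0,0,3.5,0,0,0,0,0,0,3.5,0,0,0,0,0,0,3.5], squeeze=25)

```text
time: 3.8
tool_pos: [0.525, -0.0431, 0.2487]
orientation: [[0.987, 0.164, -0.0], [0.164, -0.987, 0.0], [-0.0, -0.0, -1.0]]
force: [0.2, 2.6, 1.0]
opening: 0.0418
```

step_arm(series=[0,0,0,0,0,0,3.5,0,0,0,0,0,0,3.5,0,0,0,0,0,0,3.5,0,0,0,0,0,0,3.5])

```text
time: 4.13
tool_pos: [0.5249, -0.043, 0.2487]
orientation: [[0.987, 0.163, -0.0], [0.163, -0.987, 0.0], [-0.0, -0.0, -1.0]]
force: [-0.5, 0.5, -0.2]
opening: 0.0398
```

```bash
python3 cap.py 3
```

```text
[ 0.5249 -0.043   0.2487] [[ 0.9865  0.1635 -0.0002]
 [ 0.1635 -0.9865  0.0003]
 [-0.0002 -0.0003 -1.    ]] [0.1551 1.1195 0.1705] [ 0.2764 -0.0141  0.006 ] 0.03977051300090349 4.2333
```

step_arm(series=[0,0,-0.5,0,0,0,3.5,0,0,-1.0,0,0,0,3.5,0,0,-1.5,0,0,0,3.5,-1.0,0,-1.0,0,0,0,3.5,-1.5,0.5,0,0,0,0,3.5,-1.5,0.5,0,0,0,0,3.5,0,0,0,0,0,0,3.5,0,0,0,0,0,0,3.5])

```text
time: 4.9
tool_pos: [0.4869, -0.0598, 0.2894]
orientation: [[0.987, 0.162, 0.001], [0.162, -0.987, -0.0], [0.001, 0.0, -1.0]]
force: [0.6, 0.1, -2.2]
opening: 0.04
```

```bash
python3 cap.py 4
```

```text
[ 0.488  -0.0597  0.2892] [[ 0.9866  0.1633  0.0021]
 [ 0.1633 -0.9866 -0.0006]
 [ 0.002   0.0009 -1.    ]] [-0.3384  1.183  -3.4668] [-0.0436  0.0363  0.0064] 0.03982859980155861 5.0
```

View pics/side4.png

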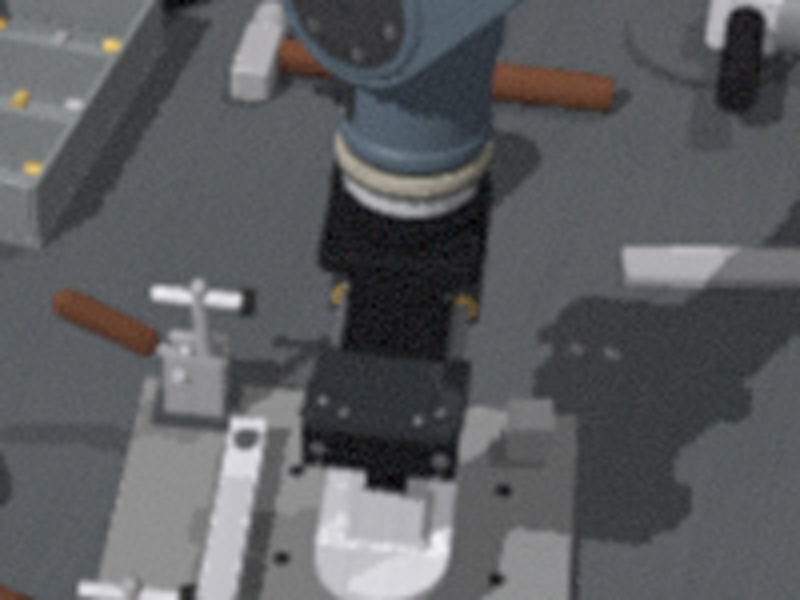

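step_arm(series=[0,0,0,0,0,-0.1122,3.5,0,0,0,0,0,-0.1122,3.5,0,0,0,0,0,-0.1122,3.5,0,0,0,0,0,-0.1122,3.5,0,0,0,0,0,-0.1122,3.5,0,0,0,0,0,-0.1122,3.5,0,0,0,0,0,-0.1122,3.5])

```text
time: 5.58
tool_pos: [0.4881, -0.0594, 0.2888]
orientation: [[0.577, 0.817, 0.001], [0.817, -0.577, -0.0], [0.0, 0.001, -1.0]]
force: [0.2, 0.0, -2.8]
opening: 0.04
```

step_arm(series=[0,0,0,0,0,-0.1122,3.5,0,0,0,0,0,-0.1122,3.5,0,0,0,0,0,-0.1122,3.5,0,0,0,0,0,-0.1122,3.5,0,0,0,0,0,-0.1122,3.5,0,0,0,0,0,-0.1122,3.5,0,0,0,0,0,-0.1122,3.5,0,0,0,0,0,0,3.5])

```text
time: 6.25
tool_pos: [0.488, -0.0594, 0.2888]
orientation: [[-0.166, 0.986, 0.001], [0.986, 0.166, -0.0], [-0.0, 0.001, -1.0]]
force: [0.3, 0.7, -2.2]
opening: 0.0399
```

step_arm(series=[0,0,0,0,0,0,3.5,0,0,0,0,0,0,3.5])

```text
time: 6.42
tool_pos: [0.4876, -0.0594, 0.2888]
orientation: [[-0.162, 0.987, 0.001], [0.987, 0.162, -0.0], [-0.0, 0.001, -1.0]]
force: [-0.7, 0.4, -1.8]
opening: 0.0399
```

```bash
python3 cap.py 5
```

```text
[ 0.4874 -0.0595  0.2887] [[-0.1623  0.9867  0.0002]
 [ 0.9867  0.1623 -0.    ]
 [-0.0001  0.0002 -1.    ]] [-0.6462 -1.1324 -2.4381] [-0.0401 -0.1033  0.0197] 0.03971844161574115 6.5167
```

View pics/side5.png

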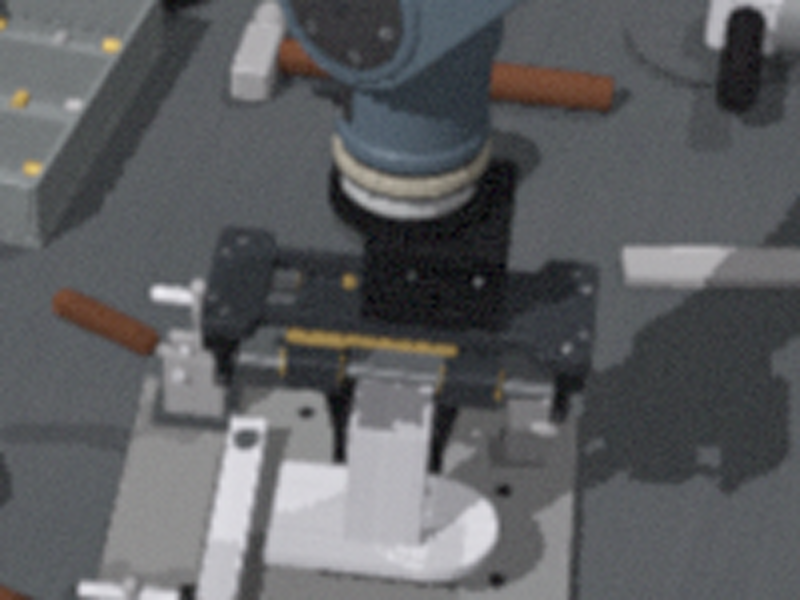

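View pics/top5.png

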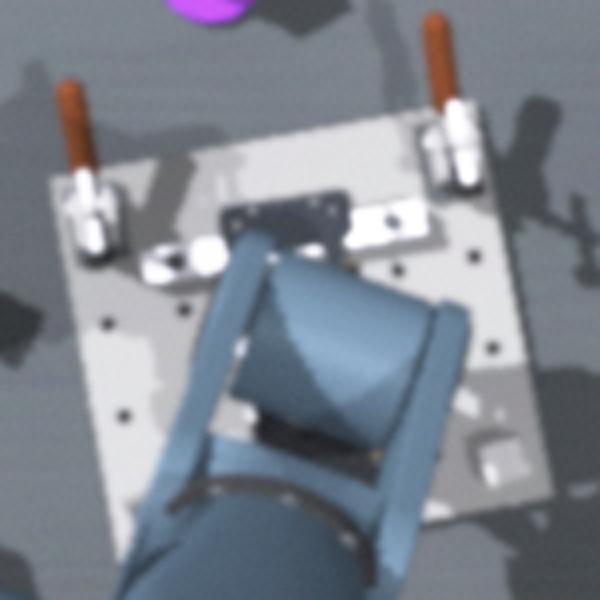

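step_arm(series=[0,0,1.5,0,0,0,3.5,0,0,1.3,0,0,0,3.5,0,0,0.7,0,0,0,3.5,0,0,0.2,0,0,0,3.5,0,0,0.15,0,0,0,3.5,0,0,0,0,0,0,3.5,0,0,0,0,0,0,3.5])

```text
time: 7.1
tool_pos: [0.4874, -0.0596, 0.2506]
orientation: [[-0.163, 0.987, 0.001], [0.987, 0.163, -0.0], [-0.0, 0.001, -1.0]]
force: [-0.3, 0.1, -2.9]
opening: 0.04
```

```bash
python3 cap.py 6
```

```text
[ 0.4873 -0.0596  0.2507] [[-0.1635  0.9865  0.001 ]
 [ 0.9865  0.1635 -0.0004]
 [-0.0005  0.001  -1.    ]] [-0.0447  0.7851 -2.3646] [ 0.0355 -0.0967  0.0125] 0.03998772696534493 7.2
```

View pics/side6.png

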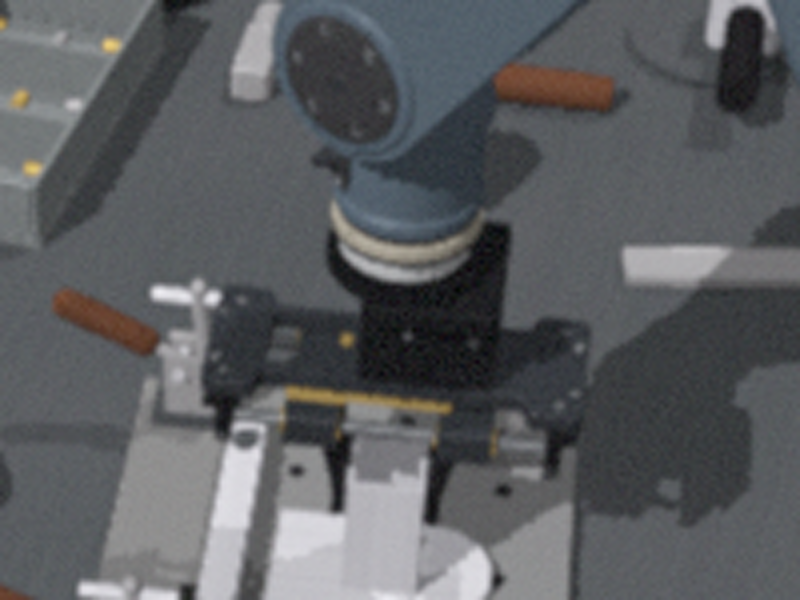

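step_arm(series=[0,0,0.1,0,0,0,3.5,0,0,0.05,0,0,0,3.5,0,0,0.05,0,0,0,3.5,0,0,0,0,0,0,3.5,0,0,0,0,0,0,3.5])

```text
time: 7.62
tool_pos: [0.4872, -0.0595, 0.2487]
orientation: [[-0.164, 0.987, 0.001], [0.987, 0.164, -0.0], [-0.0, 0.0, -1.0]]
force: [0.1, 0.4, 3.6]
opening: 0.0397
```

step_arm(series=[0,0.3,0,0,0,0,3.5,0,0.3,0,0,0,0,3.5,0,0.3,0,0,0,0,3.5,0,0.2,0,0,0,0,3.5,0,0,0,0,0,0,3.5,0,0,0,0,0,0,3.5])

```text
time: 8.12
tool_pos: [0.4975, -0.0576, 0.2487]
orientation: [[-0.164, 0.986, -0.001], [0.986, 0.164, 0.0], [0.0, -0.001, -1.0]]
force: [-3.3, 0.2, 5.5]
opening: 0.0398
```

```bash
python3 cap.py 7
```

```text
[ 0.4975 -0.0576  0.2487] [[-0.1638  0.9865 -0.0011]
 [ 0.9865  0.1638  0.0002]
 [ 0.0003 -0.001  -1.    ]] [-2.6152  0.0446  5.4265] [ 0.0118  0.1882 -0.0115] 0.03978573101345388 8.2167
```

```bash
python3 - <<'E'
from h import *
c=load("pics/side7.npz");x,y,w,h=270,190,140,100
cv2.imwrite("pics/s7c.png",cv2.resize(c["img"][y:y+h,x:x+w],None,fx=5.5,fy=5.5,interpolation=cv2.INTER_CUBIC))
E
```

```text
(no output)
```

View pics/s7c.png

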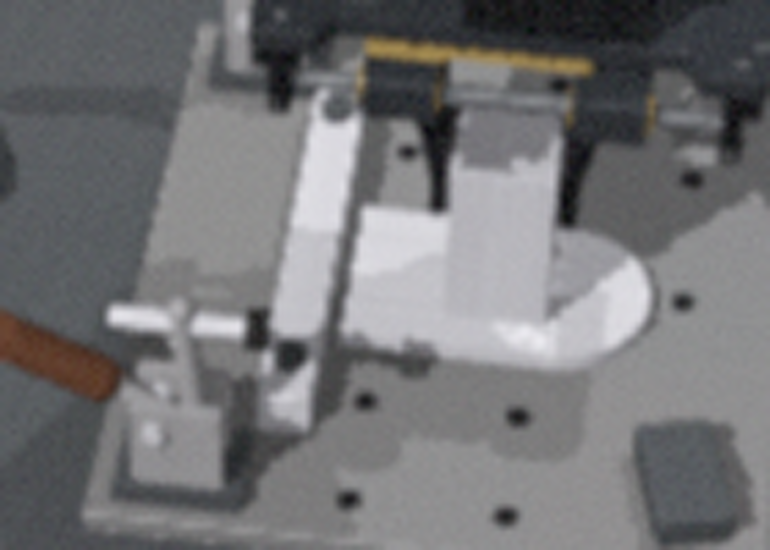

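step_arm(series=[0,0.1,0,0,0,0,3.5,0,0.1,0,0,0,0,3.5,0,0,0,0,0,0,3.5,0,0,0,0,0,0,3.5])

```text
time: 8.55
tool_pos: [0.4991, -0.0573, 0.2487]
orientation: [[-0.164, 0.986, -0.002], [0.986, 0.164, 0.0], [0.001, -0.002, -1.0]]
force: [-3.8, -0.9, 6.4]
opening: 0.0398
```

step_arm(series=[0,0.1,0,0,0,0,3.5,0,0,0,0,0,0,3.5])

```text
time: 8.72
tool_pos: [0.5, -0.0571, 0.2487]
orientation: [[-0.164, 0.986, -0.003], [0.986, 0.164, 0.0], [0.001, -0.003, -1.0]]
force: [-5.3, -0.6, 8.2]
opening: 0.0398
```

step_arm(series=[0,0.1,0,0,0,0,3.5,0,0,0,0,0,0,3.5])

```text
time: 8.88
tool_pos: [0.501, -0.057, 0.2487]
orientation: [[-0.164, 0.986, -0.003], [0.986, 0.164, 0.0], [0.001, -0.003, -1.0]]
force: [-4.7, -0.5, 7.3]
opening: 0.04
```

step_arm(series=[0,0.1,-0.03,0,0,0,3.5,0,0,0,0,0,0,3.5])

```text
time: 9.05
tool_pos: [0.5028, -0.0569, 0.2487]
orientation: [[-0.163, 0.987, -0.0], [0.987, 0.163, 0.0], [0.0, -0.0, -1.0]]
force: [-2.3, -0.2, 2.4]
opening: 0.0397
```

step_arm(series=[0,0.1,0,0,0,0,3.5,0,0,0,0,0,0,3.5])

```text
time: 9.22
tool_pos: [0.5034, -0.0568, 0.2487]
orientation: [[-0.164, 0.986, -0.002], [0.986, 0.164, -0.0], [0.0, -0.002, -1.0]]
force: [-2.6, -1.3, 5.8]
opening: 0.0399
```

```bash
python3 cap.py 8
```

```text
[ 0.5034 -0.0568  0.2487] [[-0.164   0.9865 -0.0017]
 [ 0.9865  0.164  -0.    ]
 [ 0.0003 -0.0017 -1.    ]] [-3.7291 -1.59    5.7597] [-0.1652  0.3477 -0.0177] 0.039893156037898905 9.3167
```

```bash
python3 - <<'E'
from h import *
c=load("pics/side8.npz");x,y,w,h=270,190,140,100
cv2.imwrite("pics/s8c.png",cv2.resize(c["img"][y:y+h,x:x+w],None,fx=5.5,fy=5.5,interpolation=cv2.INTER_CUBIC))
E
```

```text
(no output)
```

View pics/s8c.png

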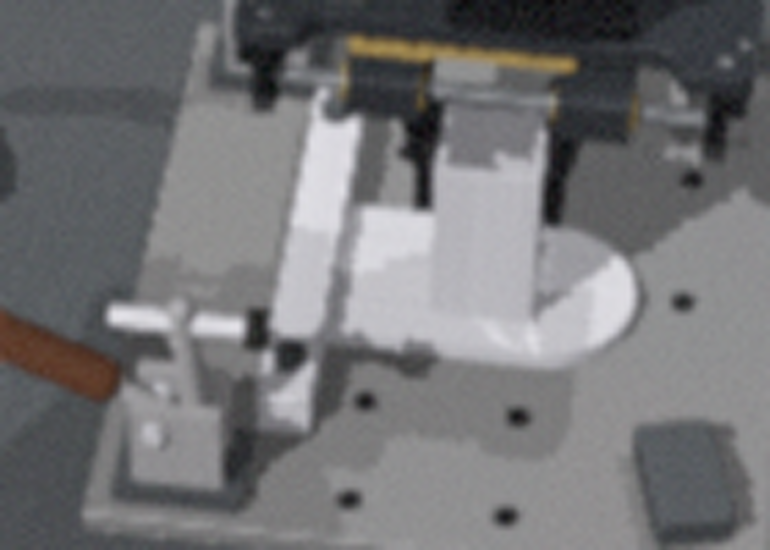

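step_arm(series=[0,0.1,-0.02,0,0,0,3.5,0,0,0,0,0,0,3.5])

```text
time: 9.48
tool_pos: [0.5039, -0.0567, 0.2488]
orientation: [[-0.165, 0.986, -0.004], [0.986, 0.165, -0.0], [0.0, -0.004, -1.0]]
force: [-4.6, -2.9, 5.1]
opening: 0.0395
```

step_arm(series=[0,0.1,0,0,0,0,3.5,0,0,0,0,0,0,3.5])

```text
time: 9.65
tool_pos: [0.5044, -0.0566, 0.2489]
orientation: [[-0.165, 0.986, -0.005], [0.986, 0.165, -0.0], [0.001, -0.005, -1.0]]
force: [-7.0, -3.4, 7.4]
opening: 0.0399
```

```bash
python3 - <<'E'
from plant import *
import numpy as np
np.set_printoptions(suppress=True,precision=4)
o=get_obs();print(o["tool_pos"],o["orientation"],o["force"],o["wrist_torque"],o["opening"],o["time"])
E
```

```text
[ 0.5044 -0.0566  0.2489] [[-0.165   0.9863 -0.0054]
 [ 0.9863  0.165  -0.0002]
 [ 0.0007 -0.0054 -1.    ]] [-7.0344 -3.3967  7.4001] [-0.6827  0.9775 -0.0332] 0.03988204874071932 9.65
```

step_arm(series=[0,-0.08,0,0,0,0,3.5,0,0,0,0,0,0,3.5])

```text
time: 9.82
tool_pos: [0.504, -0.0567, 0.2488]
orientation: [[-0.165, 0.986, -0.004], [0.986, 0.165, -0.0], [0.0, -0.004, -1.0]]
force: [-4.9, -2.5, 6.7]
opening: 0.0396
```

step_arm(series=[0,0,0,0,0,0,3.8,0,0,0,0,0,0,3.8,0,0,0,0,0,0,3.8], squeeze=4)

```text
time: 10.07
tool_pos: [0.5039, -0.0567, 0.2486]
orientation: [[-0.165, 0.986, -0.004], [0.986, 0.165, -0.0], [0.001, -0.004, -1.0]]
force: [-4.2, -2.0, 4.4]
opening: 0.04
```

step_arm(series=[0,0,0,0,0,0,4.3,0,0,0,0,0,0,4.3,0,0,0,0,0,0,4.3,0,0,0,0,0,0,4.3])

```text
time: 10.4
tool_pos: [0.5048, -0.0565, 0.2485]
orientation: [[-0.164, 0.986, -0.001], [0.986, 0.164, 0.0], [0.0, -0.001, -1.0]]
force: [-3.4, -2.2, 1.5]
opening: 0.043
```

```bash
python3 cap.py 9;python3 - <<'E'
from h import *
c=load("pics/side9.npz");x,y,w,h=270,190,140,100
cv2.imwrite("pics/s9c.png",cv2.resize(c["img"][y:y+h,x:x+w],None,fx=5.5,fy=5.5,interpolation=cv2.INTER_CUBIC))
E
```

```text
[ 0.5048 -0.0565  0.2486] [[-0.1639  0.9865 -0.0013]
 [ 0.9865  0.1639  0.0002]
 [ 0.0004 -0.0012 -1.    ]] [-3.6503 -2.6318  1.6714] [-0.2177  0.6271  0.0181] 0.042847612432562514 10.5
```

View pics/s9c.png

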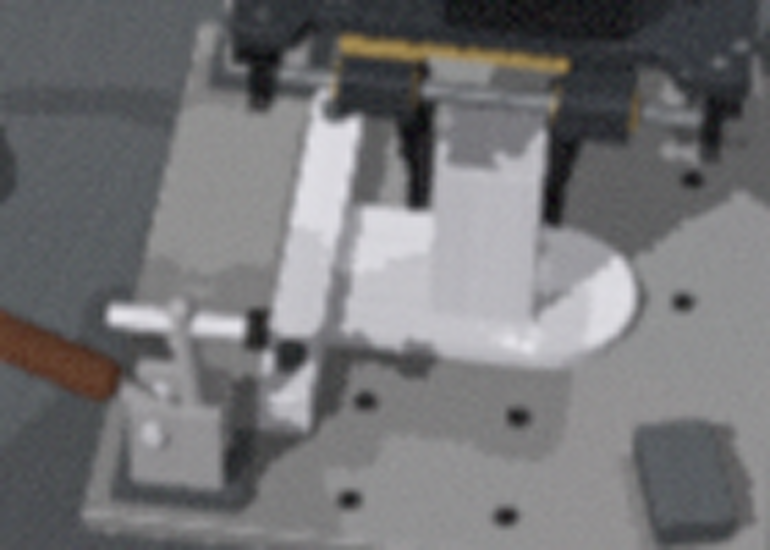

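step_arm(series=[0,-0.06,0,0,0,0,4.3,0,0,0,0,0,0,4.3])

```text
time: 10.67
tool_pos: [0.5046, -0.0566, 0.2487]
orientation: [[-0.163, 0.987, 0.0], [0.987, 0.163, 0.0], [0.0, 0.0, -1.0]]
force: [-2.9, -0.5, -0.3]
opening: 0.0429
```

step_arm(series=[0,-0.06,0,0,0,0,4.3,0,0,0,0,0,0,4.3])

```text
time: 10.83
tool_pos: [0.5044, -0.0568, 0.2487]
orientation: [[-0.163, 0.987, 0.002], [0.987, 0.163, -0.0], [-0.0, 0.002, -1.0]]
force: [-0.3, 0.6, -0.6]
opening: 0.0429
```

step_arm(series=[0,0,0,0,0,0,5.0,0,0,0,0,0,0,5.0,0,0,0.8,0,0,0,5.0,0,0,0.9,0,0,0,5.0,0,0,0.8,0,0,0,5.0,0,0,0,0,0,0,5.0,0,0,0,0,0,0,5.0])

```text
time: 11.42
tool_pos: [0.5037, -0.0567, 0.2227]
orientation: [[-0.163, 0.987, -0.002], [0.987, 0.163, 0.001], [0.001, -0.002, -1.0]]
force: [0.1, -0.3, 0.1]
opening: 0.0502
```

step_arm(series=[0,0.2,0,0,0,0,5.0,0,0.15,0,0,0,0,5.0,0,0,0,0,0,0,5.0])

```text
time: 11.67
tool_pos: [0.5079, -0.0562, 0.224]
orientation: [[-0.164, 0.987, 0.001], [0.987, 0.164, -0.0], [-0.0, 0.001, -1.0]]
force: [-0.1, 0.6, -0.0]
opening: 0.0498
```

step_arm(series=[0,0.1,0,0,0,0,5.0,0,0,0,0,0,0,5.0])

```text
time: 11.83
tool_pos: [0.5082, -0.056, 0.2239]
orientation: [[-0.164, 0.986, -0.001], [0.986, 0.164, -0.0], [0.0, -0.001, -1.0]]
force: [-1.0, -0.6, 0.4]
opening: 0.0502
```

step_arm(series=[0,0.05,0,0,0,0,5.0,0,0,0,0,0,0,5.0])

```text
time: 12.0
tool_pos: [0.5083, -0.0559, 0.2238]
orientation: [[-0.164, 0.986, -0.002], [0.986, 0.164, 0.0], [0.0, -0.001, -1.0]]
force: [-1.8, -2.5, 2.0]
opening: 0.0502
```

step_arm(series=[0,0.04,0,0,0,0,5.0,0,0,0,0,0,0,5.0])

```text
time: 12.17
tool_pos: [0.5085, -0.0558, 0.2237]
orientation: [[-0.164, 0.986, -0.002], [0.986, 0.164, 0.0], [0.001, -0.002, -1.0]]
force: [-3.8, -2.9, 2.8]
opening: 0.05
```

```bash
python3 - <<'E'
from plant import *
import numpy as np
np.set_printoptions(suppress=True,precision=4)
o=get_obs();print(o["tool_pos"],o["orientation"],o["force"],o["wrist_torque"],o["opening"],o["time"])
E
```

```text
[ 0.5085 -0.0558  0.2237] [[-0.1641  0.9864 -0.0024]
 [ 0.9864  0.1641  0.0003]
 [ 0.0007 -0.0023 -1.    ]] [-3.7538 -2.916   2.8134] [-0.3054  0.586   0.1321] 0.05000501587812056 12.1667
```

step_arm(series=[0,-0.3,0,0,0,0,5.0,0,-0.22,0,0,0,0,5.0,0,0,0,0,0,0,6.5,0,0,0,0,0,0,6.5,0,0,0,0,0,0,6.5])

```text
time: 12.58
tool_pos: [0.5045, -0.0568, 0.2238]
orientation: [[-0.163, 0.987, 0.001], [0.987, 0.163, -0.0], [-0.0, 0.001, -1.0]]
force: [0.6, -0.1, 0.8]
opening: 0.0615
```

step_arm(series=[0,0,-1.0,0,0,0,6.5,0,0,-2.0,0,0,0,6.5,0,0,-3,0,0,0,6.5,0,0,-3,0,0,0,6.5,0,0,-3,0,0,0,6.5,0,0,-3,0,0,0,6.5,0,0,-3,0,0,0,6.5,0,0,-2,0,0,0,6.5])

```text
time: 13.25
tool_pos: [0.5042, -0.0566, 0.4276]
orientation: [[-0.164, 0.987, 0.005], [0.987, 0.164, -0.001], [-0.002, 0.005, -1.0]]
force: [-0.3, -0.8, 0.1]
opening: 0.0649
```

step_arm(series=[-3.5,0,0,0,0,0,6.5,-3.5,0,0,0,0,0,6.5,-3.5,0,0,0,0,0,6.5,-3.5,0,0,0,0,0,6.5,-3.5,0,0,0,0,0,6.5,-3.5,0,0,0,0,0,6.5,-3.5,0,0,0,0,0,6.5,-3.5,0,0,0,0,0,6.5])

```text
time: 13.92
tool_pos: [0.5498, -0.3344, 0.4246]
orientation: [[-0.163, 0.987, 0.001], [0.987, 0.163, -0.0], [-0.0, 0.001, -1.0]]
force: [0.0, 1.2, -0.6]
opening: 0.0649
```

```bash
python3 cap.py 10; python3 - <<'E'
from h import *
c=load("pics/side10.npz");x,y,w,h=270,160,140,140
cv2.imwrite("pics/s10c.png",cv2.resize(c["img"][y:y+h,x:x+w],None,fx=4,fy=4,interpolation=cv2.INTER_CUBIC))
E
```

```text
[ 0.5501 -0.3382  0.4244] [[-0.1589  0.9873  0.003 ]
 [ 0.9873  0.1589 -0.0046]
 [-0.005   0.0022 -1.    ]] [-1.1551 -0.3361  0.2426] [ 0.0608 -0.1201 -0.015 ] 0.0649628865639816 14.0167
```

View pics/s10c.png

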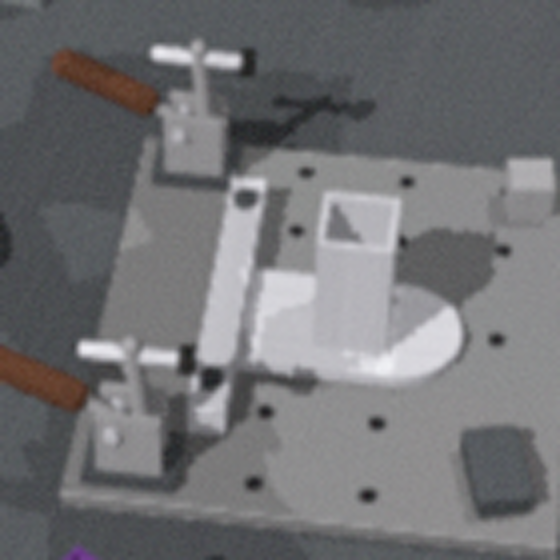

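View pics/top10.png

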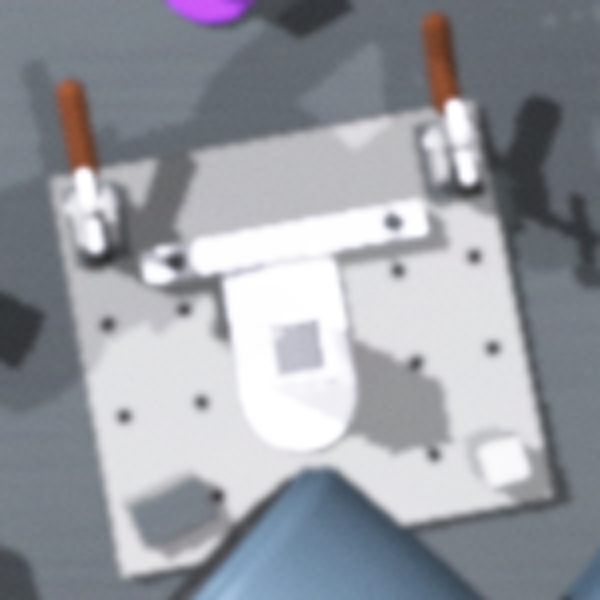

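```bash
python3 - <<'E'
from fit import *
np.set_printoptions(suppress=True,precision=4)
t=load("pics/top10.npz");s=load("pics/side10.npz");Gt,Gs=grads(t),grads(s)
pt=part();cat=lambda k:np.vstack([pt[i] for i in k])
p0=np.array([.5035,-.0567,.163])
for nm,it in dict(top=[(t,Gt,cat(["sideR","sideB","arc"]))],side=[(s,Gs,cat(["arc","sideR","tA","tB","tC","tD"]))],side_tube=[(s,Gs,cat(["tA","tB","tC","tD"]))],all=[(t,Gt,cat(["sideR","sideB","arc"])),(s,Gs,cat(["arc","tA","tB","tC","tD"]))]).items():
    r=fit(p0,it,(.004,.004,.03));print(nm,*r)
p=r[0];b=np.array([.5647,-.055,.165]);print("expect dist .060; initially .035->.037:",(b[:2]-p[:2])@[np.cos(.165),np.sin(.165)])
draw(t,[(p,pt),(b,bar())],"pics/ft10.png",(310,230,75,80),7)
g=t["img"][240:280,325:385].astype(float);g=np.clip((g-150)*2.4,0,255).astype(np.uint8)
cv2.imwrite("pics/z10.png",cv2.resize(g,None,fx=12,fy=12,interpolation=cv2.INTER_CUBIC))
g=s["img"][215:265,310:360].astype(float);g=np.clip((g-20)*1.5,0,255).astype(np.uint8)
cv2.imwrite("pics/zs10.png",cv2.resize(g,None,fx=11,fy=11,interpolation=cv2.INTER_CUBIC))
E
```

```text
top [ 0.5019 -0.0581  0.1871] -791.9558135699509
side [ 0.5039 -0.0606  0.1487] -1444.32105256688
side_tube [ 0.5012 -0.0619  0.1265] -825.6435346865094
all [ 0.5037 -0.0589  0.19  ] -2012.1993806862677
expect dist .060; initially .035->.037: 0.060792298334742964
```

View pics/z10.png

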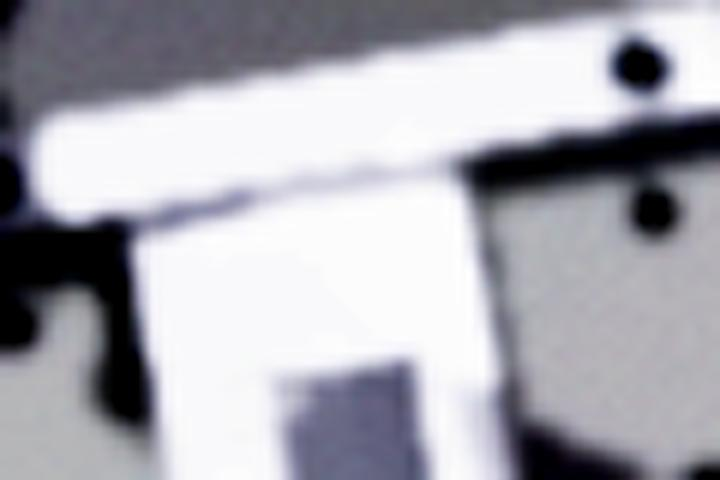

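View pics/zs10.png

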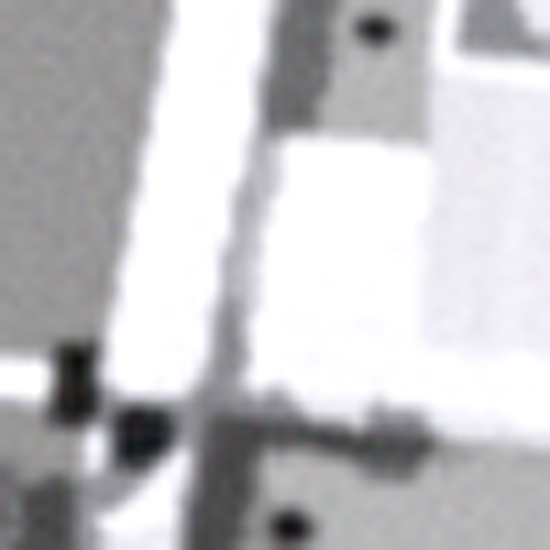

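View pics/ft10.png

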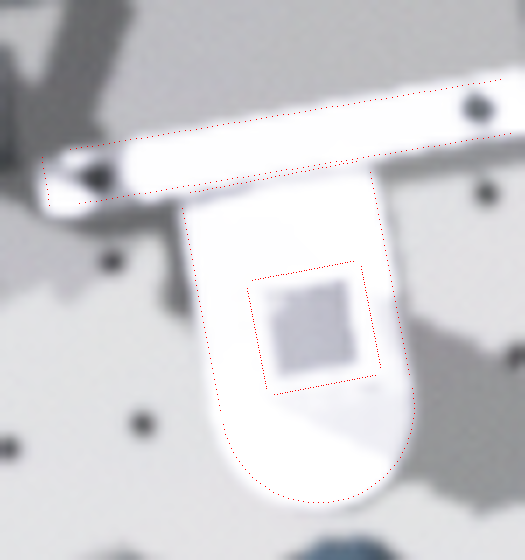

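```bash
cat > ln.py <<'E'
from fit import *
def edge(c,M,p,rng=.006,frac=(0,1)):
    # per sample, subpixel location of max |gradient| along world-normal
    X,D=xf(p,M);n=np.c_[-D[:,1],D[:,0],0*D[:,0]]
    g=cv2.GaussianBlur(cv2.cvtColor(c["img"],cv2.COLOR_BGR2GRAY).astype(np.float32),(0,0),.8)
    o=np.arange(-rng,rng,.0002);out=[]
    for x,m in zip(X,n):
        a=proj(c,x+o[:,None]*m).astype(np.float32)
        v=cv2.remap(g,a[:,0],a[:,1],cv2.INTER_CUBIC).ravel();d=np.abs(np.gradient(v));k=d.argmax()
        w=d[max(0,k-8):k+9];out.append(np.r_[x+m*np.sum(o[max(0,k-8):k+9]*w)/w.sum(),d[k]])
    return np.array(out)
def line(q):
    P=q[q[:,3]>np.median(q[:,3])*.4][:,:2].astype(np.float32)
    l=cv2.fitLine(P,cv2.DIST_HUBER,0,.001,.001).ravel()
    r=np.abs((P-l[2:])@[-l[1],l[0]]);return np.arctan(l[1]/l[0]) , l[2:], r.std(),len(P)
E
python3 - <<'E'
from ln import *
np.set_printoptions(suppress=True,precision=4)
pt=part();B=bar()
t0=load("pics/top0.npz");t=load("pics/top10.npz");s0=load("pics/side0.npz");s=load("pics/side10.npz")
p=np.array([.503,-.058,.165]);b=np.array([.5645,-.055,.165]);pi=np.array([.5245,-.043,.165-np.pi/2])
for nm,c,M,q in [("L now",t,pt["sideB"],p),("R now",t,pt["sideR"],p),("sideB sidecam",s,pt["sideB"],p),("orig R top",t0,pt["sideR"],pi),("orig end top",t0,pt["end"],pi),("orig R side",s0,pt["sideR"],pi),
 ("bar back top0",t0,B["back"],b),("bar back top",t,B["back"],b),("bar back side",s,B["back"],b),("bar face side",s,B["face"],b)]:
    a=line(edge(c,M,q));yaw=(a[0]-.165+np.pi/4)%(np.pi/2)-np.pi/4+.165;print(nm,round(float(yaw),4),a[1:])
E
```

```text
L now 0.176 (array([ 0.5305, -0.0161], dtype=float32), np.float32(0.00036031957), 25)
R now 0.1636 (array([ 0.5291, -0.0905], dtype=float32), np.float32(0.00039456977), 40)
sideB sidecam 0.1559 (array([ 0.5195, -0.0158], dtype=float32), np.float32(0.0010421034), 40)
orig R top 0.1882 (array([ 0.4922, -0.065 ], dtype=float32), np.float32(0.0006061253), 40)
orig end top 0.1398 (array([ 0.5346, -0.1037], dtype=float32), np.float32(0.00033830028), 40)
orig R side 0.1832 (array([ 0.4926, -0.0661], dtype=float32), np.float32(0.00046804917), 40)
bar back top0 0.1879 (array([ 0.5886, -0.0679], dtype=float32), np.float32(0.0019004176), 80)
bar back top 0.1861 (array([ 0.5867, -0.0544], dtype=float32), np.float32(0.00211763), 79)
bar back side 0.181 (array([ 0.588, -0.068], dtype=float32), np.float32(0.0018567935), 80)
bar face side 0.1724 (array([ 0.5651, -0.058 ], dtype=float32), np.float32(0.0014454579), 79)
```

```bash
python3 - <<'E'
from ln import *
np.set_printoptions(suppress=True,precision=4)
def rl(q,tol=.0006):
    # RANSAC-ish line
    P=q[q[:,3]>np.median(q[:,3])*.35][:,:2];best=None;rng=np.random.default_rng(1)
    for _ in range(400):
        i,j=rng.choice(len(P),2,replace=False);d=P[j]-P[i];L=np.linalg.norm(d)
        if L<.02:continue
        r=np.abs((P-P[i])@np.array([-d[1],d[0]])/L);k=(r<tol)
        if best is None or k.sum()>best.sum():best=k
    Q=P[best].astype(np.float32);l=cv2.fitLine(Q,cv2.DIST_L2,0,.001,.001).ravel()
    y=np.arctan2(l[1],l[0]);y=(y-.165+np.pi/4)%(np.pi/2)-np.pi/4+.165
    ext=np.ptp((Q-l[2:])@l[:2]);return round(float(y),4),l[2:],len(Q),len(q),round(float(ext),3)
pt=part();B=bar()
z=.012
base=dict(back=seg((.09,-.14,z),(.09,.14,z),200))
C=dict(t0=load("pics/top0.npz"),t10=load("pics/top10.npz"),s0=load("pics/side0.npz"),s10=load("pics/side10.npz"))
b=np.array([.5645,-.055,.172]);p=np.array([.503,-.058,.172]);pi=np.array([.5245,-.043,.172-np.pi/2])
# base plate edges: sides at +-? find by reading corners in top0 crop
cr=np.array([[55,178],[478,100],[557,500],[125,578]])/4.+[280,190]
W=back(C["t0"],cr,z);print(W)
for n in C:
    for i in range(4):
        a=W[i];d=W[(i+1)%4]
        print(n,"base",i,rl(edge(C[n],seg(a,d,150),np.zeros(3)),.0008))
    for k in("face","back"):print(n,"bar",k,rl(edge(C[n],B[k],b,.005)))
for n in("t0","s0"):
    for k in("sideR","end","sideB"):print(n,k,rl(edge(C[n],pt[k],pi,.005)))
for n in("t10","s10"):
    for k in("sideR","sideB","end","tA","tB","tC","tD"):print(n,k,rl(edge(C[n],pt[k],p,.005)))
E
```

```text
[[ 0.6155  0.0939  0.012 ]
 [ 0.6672 -0.1798  0.012 ]
 [ 0.4103 -0.2273  0.012 ]
 [ 0.3602  0.047   0.012 ]]
t0 base 0 (0.1844, array([ 0.6429, -0.0392], dtype=float32), 90, 150, 0.235)
t0 base 1 (0.1945, array([ 0.5392, -0.1999], dtype=float32), 98, 150, 0.23)
t0 base 2 (0.1857, array([ 0.3879, -0.0888], dtype=float32), 108, 150, 0.244)
t0 base 3 (0.1867, array([0.4896, 0.0749], dtype=float32), 108, 150, 0.228)
t0 bar face (0.1697, array([ 0.5638, -0.0582], dtype=float32), 29, 80, 0.142)
t0 bar back (0.187, array([ 0.5862, -0.0521], dtype=float32), 45, 80, 0.154)
t10 base 0 (0.1817, array([ 0.6431, -0.0408], dtype=float32), 92, 150, 0.237)
t10 base 1 (0.1953, array([ 0.5348, -0.201 ], dtype=float32), 100, 150, 0.23)
t10 base 2 (0.1851, array([ 0.3926, -0.1146], dtype=float32), 53, 150, 0.244)
t10 base 3 (0.1892, array([0.4872, 0.0744], dtype=float32), 112, 150, 0.228)
t10 bar face (0.1788, array([ 0.565 , -0.0665], dtype=float32), 28, 80, 0.144)
t10 bar back (0.1905, array([ 0.5846, -0.0441], dtype=float32), 38, 80, 0.14)
s0 base 0 (0.1891, array([ 0.6437, -0.0456], dtype=float32), 
[... 1645 characters left out ...]
734], dtype=float32), 35, 40, 0.031)
t10 tC (0.1737, array([ 0.4873, -0.0603], dtype=float32), 33, 40, 0.029)
t10 tD (0.1653, array([ 0.4998, -0.0424], dtype=float32), 35, 40, 0.031)
s10 sideR (0.1943, array([ 0.5343, -0.0897], dtype=float32), 11, 40, 0.075)
s10 sideB (0.1669, array([ 0.5197, -0.016 ], dtype=float32), 23, 40, 0.059)
s10 end (0.1749, array([ 0.5584, -0.0492], dtype=float32), 19, 40, 0.047)
s10 tA (0.1701, array([ 0.5191, -0.0539], dtype=float32), 26, 40, 0.023)
s10 tB (0.2883, array([ 0.5041, -0.0807], dtype=float32), 24, 40, 0.024)
s10 tC (0.1832, array([ 0.4829, -0.0631], dtype=float32), 28, 40, 0.031)
s10 tD (0.1706, array([ 0.5065, -0.0411], dtype=float32), 26, 40, 0.023)
```

step_arm(series=[3.5,0,0,0,0,0,8,3.5,0,0,0,0,0,8,3.5,0,0,0,0,0,8,3.5,0,0,0,0,0,8,3.5,0,0,0,0,0,8,3.5,0,0,0,0,0,8,3.5,0,0,0,0,0,8,3.5,0,0,0,0,-0.022,8], squeeze=20)

```text
time: 14.68
tool_pos: [0.5029, -0.0544, 0.4244]
orientation: [[-0.186, 0.983, 0.0], [0.983, 0.186, 0.0], [0.0, 0.0, -1.0]]
force: [0.6, -0.2, -0.0]
opening: 0.0799
```

step_arm(series=[0,0,3.0,0,0,0,8,0,0,3.0,0,0,0,8,0,0,0,0,0,0,8,0,0,0,0,0,0,8,0,0,0,0,0,0,8])

```text
time: 15.1
tool_pos: [0.5045, -0.0568, 0.365]
orientation: [[-0.185, 0.983, 0.002], [0.983, 0.185, -0.0], [-0.001, 0.002, -1.0]]
force: [0.2, -0.4, -0.1]
opening: 0.08
```

```bash
cat > ob.py <<'E'
from plant import *
import numpy as np
np.set_printoptions(suppress=True,precision=4)
o=get_obs();R=o["orientation"];y=np.arctan2(R[0,1],-R[1,1]) ; y=np.arctan2(R[1,1],R[0,1])
print(o["tool_pos"],"yaw(barx)",round(y,4),"tilt",R[:2,2],"F",o["force"],"T",o["wrist_torque"],o["opening"],o["time"])
d=np.array([.5035,-.0567])-o["tool_pos"][:2];print("to go tool x,y",d@R[:2,0],d@R[:2,1])
E
python3 ob.py
```

```text
[ 0.5045 -0.0568  0.365 ] yaw(barx) 0.1862 tilt [ 0.0016 -0.0004] F [ 0.1646 -0.3799 -0.0925] T [ 0.0364 -0.1046 -0.0006] 0.07997794078992182 15.1
to go tool x,y 0.0003016008922930105 -0.000956188535637163
```

Yaw is now 0.186 over the tube; descend, regrip.

step_arm(series=[0,-0.05,2.5,0,0,0,8,0,0,3.0,0,0,0,8,0,0,3.0,0,0,0,8,0,0,2.0,0,0,0,6,0,0,1.1,0,0,0,5,0,0,0,0,0,0,4.6,0,0,0,0,0,0,4.6])

```text
time: 15.68
tool_pos: [0.5045, -0.0575, 0.2487]
orientation: [[-0.184, 0.983, 0.002], [0.983, 0.184, -0.001], [-0.001, 0.002, -1.0]]
force: [0.2, 0.1, -0.3]
opening: 0.0608
```

step_arm(series=[0,0,0,0,0,0,4.6,0,0,0,0,0,0,3.5,0,0,0,0,0,0,3.5,0,0,0,0,0,0,3.5,0,0,0,0,0,0,3.5,0,0,0,0,0,0,3.5])

```text
time: 16.18
tool_pos: [0.5034, -0.0571, 0.2489]
orientation: [[-0.186, 0.983, 0.0], [0.983, 0.186, -0.001], [-0.001, 0.0, -1.0]]
force: [-3.2, -1.9, 5.9]
opening: 0.0397
```

```bash
python3 ob.py
```

```text
[ 0.5034 -0.0571  0.2489] yaw(barx) 0.1869 tilt [ 0.0003 -0.001 ] F [-3.1691 -1.8716  5.947 ] T [-0.3291  0.399  -0.0311] 0.039720090164516615 16.1833
to go tool x,y 0.00037952877411666526 0.0001504619055369366
```

step_arm(series=[0,-0.1,-0.1,0,0,0,3.5,0,-0.2,-0.1,0,0,0,3.5,0,0,0,0,0,0,3.5,0,0,0,0,0,0,3.5])

```text
time: 16.52
tool_pos: [0.5005, -0.0573, 0.2496]
orientation: [[-0.185, 0.983, -0.0], [0.983, 0.185, 0.0], [0.0, -0.0, -1.0]]
force: [-0.7, 0.4, -2.4]
opening: 0.0399
```

```bash
python3 ob.py
```

```text
[ 0.5005 -0.0573  0.2496] yaw(barx) 0.1861 tilt [-0.0003  0.0003] F [-0.7416  0.4073 -2.42  ] T [ 0.0007 -0.1042 -0.0326] 0.039864194317807126 16.5167
to go tool x,y 3.128754548701803e-06 0.0030462373524093793
```

step_arm(series=[0,0,0.06,0,0,0,3.5,0,0,0.04,0,0,0,3.5,0,0,0,0,0,0,3.5])

```text
time: 16.77
tool_pos: [0.5007, -0.0573, 0.2489]
orientation: [[-0.185, 0.983, -0.0], [0.983, 0.185, 0.0], [0.0, -0.0, -1.0]]
force: [-0.5, 0.5, 0.3]
opening: 0.0398
```

step_arm(series=[0,0.1,0,0,0,0,3.5,0,0.1,0,0,0,0,3.5,0,0,0,0,0,0,3.5])

```text
time: 17.02
tool_pos: [0.5024, -0.0569, 0.2489]
orientation: [[-0.185, 0.983, -0.001], [0.983, 0.185, 0.0], [0.0, -0.001, -1.0]]
force: [-3.9, -0.8, 4.7]
opening: 0.0395
```

```bash
python3 ob.py
```

```text
[ 0.5024 -0.0569  0.2489] yaw(barx) 0.1865 tilt [-0.0007  0.0001] F [-3.8893 -0.7618  4.6648] T [-0.0432  0.2427 -0.0251] 0.039549124923031496 17.0167
to go tool x,y 4.4953330542118695e-05 0.0010871833119055826
```

step_arm(series=[0,0.1,-0.02,0,0,0,3.5,0,0,0,0,0,0,3.5,0,0,0,0,0,0,3.5])

```text
time: 17.27
tool_pos: [0.5035, -0.0568, 0.2489]
orientation: [[-0.186, 0.983, -0.001], [0.983, 0.186, 0.0], [0.0, -0.0, -1.0]]
force: [-3.1, -1.5, 3.2]
opening: 0.0398
```

```bash
python3 ob.py
```

```text
[ 0.5035 -0.0568  0.2489] yaw(barx) 0.1867 tilt [-0.0005  0.    ] F [-3.1166 -1.4572  3.1757] T [-0.0871  0.2954  0.0425] 0.03983057189641376 17.2667
to go tool x,y 7.893099663665994e-05 -4.7547296413001883e-07
```

step_arm(series=[0,0.1,0,0,0,0,3.5,0,0,0,0,0,0,3.5,0,0,0,0,0,0,3.5])

```text
time: 17.52
tool_pos: [0.504, -0.0567, 0.249]
orientation: [[-0.186, 0.983, -0.002], [0.983, 0.186, -0.0], [0.0, -0.002, -1.0]]
force: [-5.6, -2.6, 5.4]
opening: 0.0401
```

```bash
python3 ob.py
```

```text
[ 0.504  -0.0567  0.249 ] yaw(barx) 0.187 tilt [-0.0023 -0.0001] F [-5.5691 -2.6315  5.3667] T [-0.3265  0.6548  0.0403] 0.040092275723366946 17.5167
to go tool x,y 0.00010338760326940907 -0.0004414100690148458
```

step_arm(series=[0,0.1,0,0,0,0,3.5,0,0,0,0,0,0,3.5])

```text
time: 17.68
tool_pos: [0.5044, -0.0567, 0.2491]
orientation: [[-0.186, 0.982, -0.004], [0.982, 0.186, -0.0], [0.001, -0.004, -1.0]]
force: [-7.4, -3.3, 8.5]
opening: 0.0398
```

```bash
python3 ob.py
```

```text
[ 0.5044 -0.0567  0.2491] yaw(barx) 0.1874 tilt [-0.0043 -0.0002] F [-7.3901 -3.3282  8.5197] T [-0.6187  1.0026 -0.0197] 0.03981228847813692 17.6833
to go tool x,y 0.00014049891478820541 -0.0008936042365549669
```

```bash
cat >> ln.py <<'E'
def rl(q,tol=.0006):
    P=q[q[:,3]>np.median(q[:,3])*.35][:,:2];best=None;rng=np.random.default_rng(1)
    for _ in range(400):
        i,j=rng.choice(len(P),2,replace=False);d=P[j]-P[i];L=np.linalg.norm(d)
        if L<.015:continue
        r=np.abs((P-P[i])@np.array([-d[1],d[0]])/L);k=(r<tol)
        if best is None or k.sum()>best.sum():best=k
    Q=P[best].astype(np.float32);l=cv2.fitLine(Q,cv2.DIST_L2,0,.001,.001).ravel()
    y=np.arctan2(l[1],l[0]);y=(y-.175+np.pi/4)%(np.pi/2)-np.pi/4+.175
    ext=np.ptp((Q-l[2:])@l[:2]);return round(float(y),4),l[2:],len(Q),len(q),round(float(ext),3)
E
python3 - <<'E'
from ln import *
pt=part();t=load("pics/top0.npz");s=load("pics/side0.npz")
for y in(.165,.185):
  pi=np.array([.5255,-.0445,y-np.pi/2])
  for n,c in(("t",t),("s",s)):
    print(n,y,[(k,rl(edge(c,pt[k],pi,.004))[::2]) for k in("tA","tB","tC","tD","sideR","end")])
E
```

```text
t 0.165 [('tA', (0.1613, 29, 0.028)), ('tB', (0.1724, 37, 0.035)), ('tC', (0.1716, 33, 0.032)), ('tD', (0.1577, 21, 0.02)), ('sideR', (0.1861, 18, 0.073)), ('end', (0.1323, 26, 0.062))]
s 0.165 [('tA', (0.1912, 27, 0.033)), ('tB', (0.1515, 31, 0.035)), ('tC', (0.1247, 19, 0.021)), ('tD', (0.2012, 33, 0.032)), ('sideR', (0.1766, 27, 0.075)), ('end', (0.1415, 13, 0.058))]
t 0.185 [('tA', (0.1798, 26, 0.03)), ('tB', (0.1685, 35, 0.035)), ('tC', (0.1991, 38, 0.035)), ('tD', (0.1735, 23, 0.023)), ('sideR', (0.1872, 20, 0.073)), ('end', (0.1397, 25, 0.06))]
s 0.185 [('tA', (0.1836, 25, 0.033)), ('tB', (0.1561, 33, 0.035)), ('tC', (0.143, 22, 0.021)), ('tD', (0.1643, 34, 0.035)), ('sideR', (0.1823, 27, 0.075)), ('end', (0.1329, 16, 0.055))]
```

step_arm(series=[0,0,0,0,0,-0.01,3.5,0,0,0,0,0,0,3.5])

```text
time: 17.85
tool_pos: [0.5045, -0.0569, 0.2491]
orientation: [[-0.195, 0.981, -0.004], [0.981, 0.195, -0.0], [0.001, -0.004, -1.0]]
force: [-7.3, -5.1, 7.4]
opening: 0.0397
```

```bash
python3 ob.py
```

```text
[ 0.5045 -0.0569  0.2491] yaw(barx) 0.1959 tilt [-0.0037 -0.0002] F [-7.3272 -5.102   7.4038] T [-0.7472  0.978  -0.3142] 0.0396569892354061 17.85
to go tool x,y 0.00034985615961765807 -0.0009188575393609384
```

step_arm(series=[0,0,0,0,0,0.02,3.5,0,0,0,0,0,0,3.5])

```text
time: 18.02
tool_pos: [0.5043, -0.0565, 0.249]
orientation: [[-0.177, 0.984, -0.005], [0.984, 0.177, -0.0], [0.001, -0.004, -1.0]]
force: [-6.2, -2.3, 6.8]
opening: 0.04
```

```bash
python3 ob.py
```

```text
[ 0.5043 -0.0565  0.249 ] yaw(barx) 0.1775 tilt [-0.0045 -0.    ] F [-6.1982 -2.3248  6.8293] T [-0.5247  0.9641  0.1388] 0.04000610751089715 18.0167
to go tool x,y -2.0240349293995796e-05 -0.0007792910975066249
```

step_arm(series=[0,0,0,0,0,-0.0115,3.5,0,0,0,0,0,0,3.5])

```text
time: 18.18
tool_pos: [0.5045, -0.0568, 0.249]
orientation: [[-0.187, 0.982, -0.004], [0.982, 0.187, -0.0], [0.0, -0.004, -1.0]]
force: [-5.9, -4.2, 7.3]
opening: 0.0397
```

```bash
python3 ob.py
```

```text
[ 0.5045 -0.0568  0.249 ] yaw(barx) 0.1885 tilt [-0.0039 -0.0003] F [-5.8749 -4.1564  7.3118] T [-0.7089  0.9938 -0.0831] 0.03966120271014108 18.1833
to go tool x,y 0.00030054865349011617 -0.0009177253929572882
```

step_arm(series=[0,-0.1,0,0,0,0,3.5,0,0,0,0,0,0,3.5])

```text
time: 18.35
tool_pos: [0.504, -0.0569, 0.2489]
orientation: [[-0.187, 0.982, -0.002], [0.982, 0.187, -0.0], [0.0, -0.002, -1.0]]
force: [-5.2, -1.9, 4.7]
opening: 0.0399
```

step_arm(series=[0,0,0,0,0,0,3.8,0,0,0,0,0,0,3.8,0,0,0,0,0,0,4.2,0,0,0,0,0,0,4.2], squeeze=4)

```text
time: 18.68
tool_pos: [0.5045, -0.0567, 0.2488]
orientation: [[-0.187, 0.982, -0.001], [0.982, 0.187, 0.0], [0.0, -0.001, -1.0]]
force: [-3.8, -1.9, 2.5]
opening: 0.0414
```

```bash
python3 ob.py
```

```text
[ 0.5045 -0.0567  0.2488] yaw(barx) 0.1877 tilt [-0.0006  0.    ] F [-3.7639 -1.8884  2.5149] T [-0.2992  0.4822 -0.0065] 0.041408992862376905 18.6833
to go tool x,y 0.00021918847597094301 -0.0009565518283364161
```

step_arm(series=[0,-0.04,0,0,0,0,4.2,0,-0.03,0,0,0,0,4.2,0,-0.03,0,0,0,0,4.3,0,0,0,0,0,0,4.3])

```text
time: 19.02
tool_pos: [0.5044, -0.0568, 0.249]
orientation: [[-0.186, 0.982, 0.002], [0.982, 0.186, -0.0], [-0.001, 0.002, -1.0]]
force: [0.2, 0.5, -0.0]
opening: 0.0427
```

```bash
python3 ob.py
```

```text
[ 0.5044 -0.0568  0.249 ] yaw(barx) 0.1875 tilt [ 0.0024 -0.0003] F [ 0.2278  0.4505 -0.0488] T [ 0.0173 -0.0937 -0.0168] 0.0427029476239061 19.0167
to go tool x,y 0.0003095950602683283 -0.0008419078234352368
```

step_arm(series=[0,0,0,0,0,0,5,0,0,0,0,0,0,6,0,0,0,0,0,0,6,0,0,0,0,0,0,6])

```text
time: 19.35
tool_pos: [0.5038, -0.0568, 0.249]
orientation: [[-0.187, 0.982, 0.0], [0.982, 0.187, -0.0], [-0.0, 0.0, -1.0]]
force: [-0.0, 0.3, -0.1]
opening: 0.058
```

```bash
python3 ob.py
```

```text
[ 0.5038 -0.0568  0.249 ] yaw(barx) 0.1878 tilt [ 0.0005 -0.    ] F [-0.0349  0.3197 -0.1222] T [-0.0017 -0.1088 -0.0031] 0.05795710770380435 19.35
to go tool x,y 0.00015653227289004297 -0.00024095704057884058
```

step_arm(series=[0,0,0.8,0,0,0,5.0,0,0,0.9,0,0,0,5.0,0,0,0.8,0,0,0,5.0,0,0,0,0,0,0,5.0,0,0.2,0,0,0,0,5.0,0,0.15,0,0,0,0,5.0,0,0,0,0,0,0,5.0])

```text
time: 19.93
tool_pos: [0.5076, -0.0562, 0.224]
orientation: [[-0.187, 0.982, 0.001], [0.982, 0.187, -0.0], [-0.001, 0.001, -1.0]]
force: [-0.1, 0.2, -0.3]
opening: 0.0496
```

```bash
python3 ob.py
```

```text
[ 0.5076 -0.0562  0.224 ] yaw(barx) 0.1879 tilt [ 0.001  -0.0003] F [-0.1245  0.1974 -0.2667] T [ 0.0086 -0.0717 -0.0141] 0.0495885520938831 19.9333
to go tool x,y 0.0003080286549647371 -0.004158994460254221
```

step_arm(series=[0,0.08,0,0,0,0,5.0,0,0,0,0,0,0,5.0])

```text
time: 20.1
tool_pos: [0.5081, -0.056, 0.2242]
orientation: [[-0.187, 0.982, 0.001], [0.982, 0.187, -0.0], [-0.0, 0.001, -1.0]]
force: [0.5, 0.4, 0.1]
opening: 0.0504
```

```bash
python3 ob.py
```

```text
[ 0.5081 -0.056   0.2242] yaw(barx) 0.1879 tilt [ 0.0008 -0.0002] F [0.5437 0.3637 0.0911] T [-0.0008 -0.0923 -0.0391] 0.05036495615547316 20.1
to go tool x,y 0.0001820848392025343 -0.004646550748959352
```

step_arm(series=[0,0.05,0,0,0,0,5.0,0,0,0,0,0,0,5.0])

```text
time: 20.27
tool_pos: [0.5084, -0.0559, 0.2241]
orientation: [[-0.187, 0.982, 0.0], [0.982, 0.187, -0.0], [-0.0, 0.0, -1.0]]
force: [0.1, 0.3, 0.1]
opening: 0.05
```

step_arm(series=[0,0.05,0,0,0,0,5.0,0,0,0,0,0,0,5.0])

```text
time: 20.43
tool_pos: [0.5086, -0.0558, 0.224]
orientation: [[-0.187, 0.982, -0.001], [0.982, 0.187, 0.0], [0.0, -0.001, -1.0]]
force: [-0.3, 0.7, 1.0]
opening: 0.0499
```

```bash
python3 ob.py
```

```text
[ 0.5086 -0.0558  0.224 ] yaw(barx) 0.188 tilt [-0.0009  0.0001] F [-0.2512  0.6865  1.0498] T [-0.1194  0.1175 -0.0059] 0.04985449496884058 20.4333
to go tool x,y 9.518318379212047e-05 -0.005141786570700843
```

step_arm(series=[0,0.05,0,0,0,0,5.0,0,0,0,0,0,0,5.0])

```text
time: 20.6
tool_pos: [0.5087, -0.0558, 0.2239]
orientation: [[-0.187, 0.982, -0.002], [0.982, 0.187, 0.0], [0.001, -0.002, -1.0]]
force: [-3.3, -1.6, 1.6]
opening: 0.0502
```

```bash
python3 ob.py
```

```text
[ 0.5087 -0.0558  0.2239] yaw(barx) 0.1882 tilt [-0.002   0.0002] F [-3.3189 -1.5979  1.6387] T [-0.276   0.3511  0.0138] 0.05024016106201937 20.6
to go tool x,y 6.955812629851929e-05 -0.005329015877563627
```

step_arm(series=[0,-0.1,0,0,0,0,5.0,0,-0.2,0,0,0,0,5.0,0,-0.22,0,0,0,0,5.0,0,0,0,0,0,0,6.5,0,0,0,0,0,0,6.5,0,0,0,0,0,0,6.5])

```text
time: 21.1
tool_pos: [0.5044, -0.0567, 0.224]
orientation: [[-0.187, 0.982, 0.0], [0.982, 0.187, -0.0], [-0.0, 0.0, -1.0]]
force: [-0.1, 0.0, 0.7]
opening: 0.0616
```

step_arm(series=[0,0,-1.0,0,0,0,6.5,0,0,-2.0,0,0,0,6.5,0,0,-3,0,0,0,6.5,0,0,-3,0,0,0,6.5,0,0,-3,0,0,0,6.5,0,0,-3,0,0,0,6.5,0,0,-3,0,0,0,6.5,0,0,-2,0,0,0,6.5])

```text
time: 21.77
tool_pos: [0.5042, -0.0566, 0.4277]
orientation: [[-0.187, 0.982, 0.005], [0.982, 0.187, -0.001], [-0.002, 0.004, -1.0]]
force: [0.4, 0.3, -0.4]
opening: 0.0652
```

step_arm(series=[-3.5,0,0,0,0,0,6.5,-3.5,0,0,0,0,0,6.5,-3.5,0,0,0,0,0,6.5,-3.5,0,0,0,0,0,6.5,-3.5,0,0,0,0,0,6.5,-3.5,0,0,0,0,0,6.5,-3.5,0,0,0,0,0,6.5,-3.5,0,0,0,0,0,6.5])

```text
time: 22.43
tool_pos: [0.5563, -0.3332, 0.4248]
orientation: [[-0.187, 0.982, 0.0], [0.982, 0.187, -0.0], [-0.0, 0.0, -1.0]]
force: [0.6, 0.8, 0.3]
opening: 0.0648
```

step_arm(series=[0,0,0,0,0,0,6.5,0,0,0,0,0,0,6.5,0,0,0,0,0,0,6.5])

```text
time: 22.68
tool_pos: [0.556, -0.3313, 0.424]
orientation: [[-0.186, 0.982, -0.001], [0.982, 0.186, 0.001], [0.002, -0.001, -1.0]]
force: [1.0, 0.0, -0.1]
opening: 0.0651
```

```bash
python3 cap.py 11; python3 - <<'E'
from ln import *
np.set_printoptions(suppress=True,precision=4)
pt=part();t=load("pics/top11.npz");s=load("pics/side11.npz")
for p in(np.array([.503,-.058,.172]),np.array([.503,-.058,.188])):
  for n,c in(("t",t),("s",s)):print(n,[(k,rl(edge(c,pt[k],p,.005))[::2]) for k in("sideR","sideB","tA","tB","tC","tD")])
for k in(10,11):
    im=load(f"pics/top{k}.npz")["img"][240:280,325:385].astype(float)
    cv2.imwrite(f"pics/z{k}.png",cv2.resize(np.clip((im-130)*2,0,255).astype(np.uint8),None,fx=10,fy=10,interpolation=cv2.INTER_CUBIC))
a,b=[load(f"pics/side{k}.npz")["img"][210:265,310:400] for k in(10,11)]
cv2.imwrite("pics/zs11.png",cv2.resize(np.vstack([a,b]),None,fx=5,fy=5,interpolation=cv2.INTER_CUBIC))
cv2.imwrite("pics/side11full.png",s["img"])
E
```

```text
[ 0.5562 -0.3303  0.4242] [[-0.1879  0.9822 -0.0006]
 [ 0.9822  0.1879  0.001 ]
 [ 0.0011 -0.0004 -1.    ]] [-0.6037 -0.0195 -0.2607] [-0.0333 -0.124  -0.0176] 0.06493573185474648 22.7833
t [('sideR', (0.1779, 27, 0.075)), ('sideB', (0.1841, 17, 0.046)), ('tA', (0.1731, 32, 0.028)), ('tB', (0.1653, 35, 0.031)), ('tC', (0.1734, 33, 0.029)), ('tD', (0.1648, 34, 0.03))]
s [('sideR', (0.1895, 10, 0.075)), ('sideB', (0.1693, 22, 0.059)), ('tA', (0.168, 26, 0.023)), ('tB', (0.292, 22, 0.024)), ('tC', (0.259, 31, 0.028)), ('tD', (0.1657, 26, 0.023))]
t [('sideR', (0.1734, 24, 0.075)), ('sideB', (0.192, 16, 0.044)), ('tA', (0.1858, 33, 0.029)), ('tB', (0.1837, 34, 0.03)), ('tC', (0.1902, 33, 0.029)), ('tD', (0.1851, 34, 0.03))]
s [('sideR', (0.2471, 12, 0.062)), ('sideB', (0.1885, 22, 0.063)), ('tA', (0.1787, 26, 0.023)), ('tB', (0.298, 24, 0.024)), ('tC', (0.2576, 32, 0.031)), ('tD', (0.2068, 21, 0.021))]
```

View pics/z11.png

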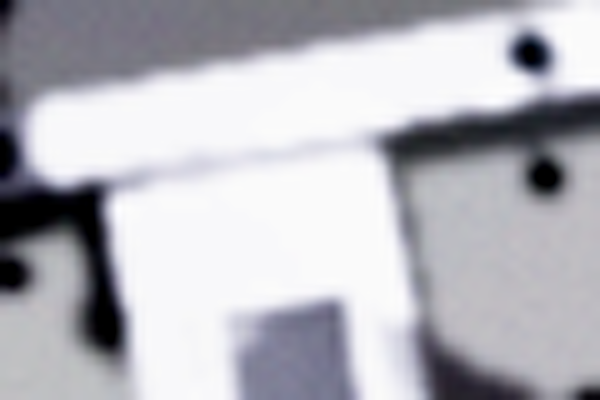

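View pics/zs11.png

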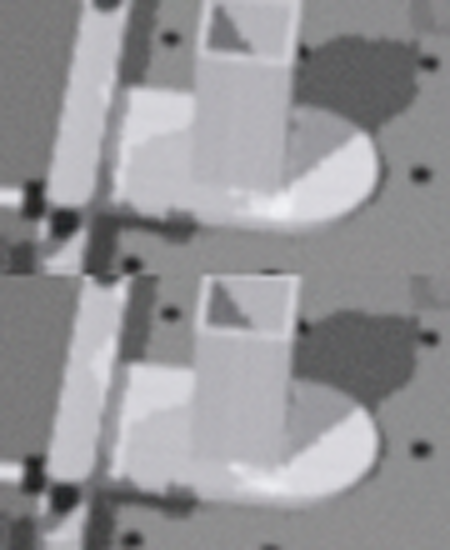

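View pics/side11full.png

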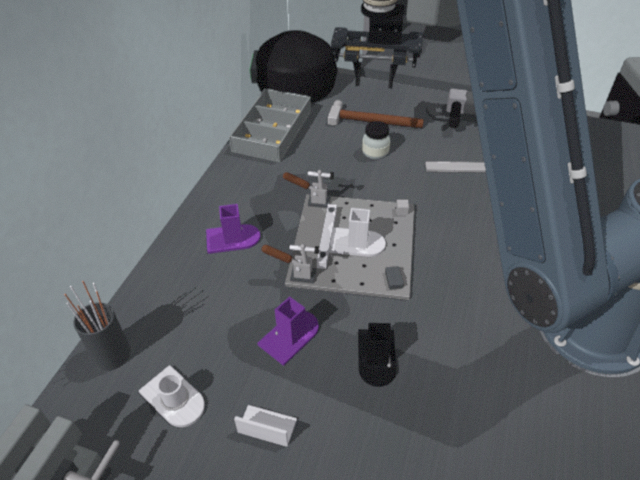

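```bash
python3 - <<'E'
from h import *
for n,(x,y,w,h) in dict(top=(334,255,38,50),side=(330,205,60,55)).items():
    a,b=[cv2.cvtColor(load(f"pics/{n}{k}.npz")["img"],6)[y:y+h,x:x+w].astype(np.float32) for k in(10,11)]
    a,b=[cv2.resize(i,None,fx=4,fy=4,interpolation=2) for i in(a,b)]
    W=np.eye(2,3,dtype=np.float32);cc,W=cv2.findTransformECC(a,b,W,cv2.MOTION_EUCLIDEAN,(3,200,1e-7))
    print(n,cc,"ccw in image(neg angle)",-np.arctan2(W[1,0],W[0,0]),W[:,2]/4)
E
```

```text
top 0.9817464271654215 ccw in image(neg angle) 0.008327182 [-0.32536682  0.03935411]
side 0.9903319281681743 ccw in image(neg angle) -0.00020759669 [-0.06703057  0.06639222]
```

```bash
python3 -c "
from plant import *
print(close_job(),get_obs()['time'])"
```

```text
the job is handed in; nothing more can be done
the job is handed in; nothing more can be done
```

The square-tube foot has been turned a quarter turn. It stands flat on the jig with its straight short end pushed up against the stop bar. The gripper is open and clear of everything, and I handed the job in about 23 s into the 34 s limit.

**What I did:** I gripped the tube by its flats, lifted it about 4 cm, moved it back from the bar and turned it 90°. I then lowered it onto the jig and slid it to the bar until the force rose. Edge fits after the first placing suggested the foot was about 0.016 rad off square with the bar. I regripped it at yaw 0.186–0.188, reseated it, released it and gave it one last light push of about 3.7 N. The highest force I saw at the wrist was about 12 N.

**Last checks:**
- **Position:** the final pictures show the straight end meeting the bar evenly, its whole width inside the bar's length, with the plate looking flat.
- **Seating:** the last push met a firm stop, and the wrist torque was near zero, which fits a flush end.
- **Round-tube foot:** it appears in the same place as at the start.

**What did not agree:**
- **Final angle:** single edge fits in the last pictures scatter between roughly 0.165 and 0.19 rad, and a few poor side-camera fits are further off. The bar and jig-plate edges mostly give about 0.185. The cameras therefore confirm flushness only to about 1 mm across the end.
- **Before and after the regrip:** comparing the pictures, the top camera showed only about 0.008 rad of turn and the side camera none.

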